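# Lid and clip a slow cooker for carrying

### The arm

A 6-joint arm with a two-finger parallel gripper is mounted at the origin on the work surface. World frame = base frame: x ahead of the robot, y to its left, z up, the work surface at z = 0. Lengths are in m, angles in rad, forces in N, time in s.
With the tool pointing down it reaches from about 0.25 to 0.725 m from the base axis. Payload 4 kg.
Tool frame: the origin (TCP) lies at the very end of the fingers, on their centre line; the grasp point (between the pads) lies 19 mm behind it; x points along the fingers, z is the direction in which the jaws open and shut, and the axes are right-handed (so a half turn about x gives the same grasp; the last joint's range is limited). The gripper opens to 85 mm and grips with 20 to 120 N. Pads are 22 mm wide; open, the fingers measure 114 mm over their backs; the gripper's body (76 mm by 85 mm) begins 54 mm behind the grasp point. The pads swing forward as they close: fully open they stand 13 mm farther back than shut.
Start: joints at [-1.186, 0.241, 0.005, 1.335, 0, 1.571], TCP at [0.188, -0.463, 0.205] pointing down, gripper open.
Joint ranges: [-2.72, 2.72], [-1.05, 1.87], [-1.09, 1.28], [-1.99, 2.15], [-1.42, 1.44], [-3.14, 3.14]. Speed limits (rad/s): [2.79, 2.79, 3.14, 3.14, 3.14, 3.14].

### API

Orientations are given as a unit quaternion [x, y, z, w].
In Python, from workcell import bot gives the robot as it stands.
- The arm moves only by the tool apply_moves, never from a script. Its argument "targets" is one flat list of numbers, 7 for each row, row after row: the shift along the tool's x, y, z in units of 25 cm (1.0 is 25 cm), then the turn, a rotation vector about the tool's x, y, z in units of 0.5 rad (1.0 is 0.5 rad), then the opening, from 0 (shut) to 1 (fully open). In form: [tx, ty, tz, wx, wy, wz, claw, tx, ty, tz, wx, wy, wz, claw, ...]. A call has 1 to 12 rows; each row is the pose to reach, as a shift and turn from the pose commanded when the call began, along the tool's axes at that moment; what a row does not reach only later rows make up. A row lasts 1/12 s, in which the tool goes at most 41.7 mm and 7.16 degrees, less where a joint would pass 70% of its speed; a pose out of reach is approached as far as the arm can. A call with a number of a shift or a turn outside -1 to 1 is refused whole. A call with a gripper value outside its range is refused whole. The fingers move at their own pace and stop on an object; the grip force is fixed at half the most. Time passes only in rows, so rows that repeat a pose let the fingers close. It gives the time, the measured TCP pose, the force and the opening at its end, in the units of the state.
- bot.get_obs(): the state, without advancing time (a new reading comes with each control period).
- bot.camera(name): name is "scene" or "top"; returns (picture, depth): 400x640x3 uint8, red, green, blue; 400x640 float32, m along the optical axis (not along the pixel's ray), 0 where there is no reading.
- bot.camera_params(name): a dict with "fx", "fy", "cx", "cy" (pixels), "T" (4x4, takes a point from camera to world coordinates). Camera axes: x right, y up, looking along -z (the intrinsics and any distortion apply to the point x, -y, -z); pixel columns grow to the right and rows downward; lengths in m; the calibration is good to about 2 mm. A picture is of the moment at which its call begins. camera_params takes no time and is no camera call.
- bot.job_done(): hands the job in, once; it reports no verdict.
The state is a dict: "clock": time; "joint_pos": joint angles; "joint_vel": joint speeds; "tau": joint torques, N m; "eef_pos": TCP position; "tool_rot": TCP orientation; "ft_force": force on the tool from outside, world axes, zero at the start; "ft_torque": the same for the moment, N m; "grip_width": finger opening in m.
Only numpy, scipy, OpenCV 4.12 (cv2) and the standard library are available. Lean on these libraries where they do the work, as an engineer would, in place of code of your own. Each camera call takes 0.05 s, during which the arm holds its last target.

### The job

Get the slow cooker ready to be carried next door: pick up its glass lid and lower it gently onto the crock, seated level all round, then swing both wire clips at the sides up and over and press each one fully home on the lid. Leave the mugs, milk jug, sugar bowl and teaspoons where they are.

Things in the scene. Friction and masses are not known exactly. Their poses are not given: they have to be found in the camera images.
- cooker: round slow cooker, fixed to the counter (does not slide): brushed steel housing 224 mm across, dark stoneware crock, whole height 155 mm to the crock's rim. Origin at the centre of its underside; z up, -x is the front with the heat knob, +y points to the left clip and -y to the right clip. Black side handle blocks (76 mm wide) reach out to 151 mm from the axis, their tops at 138 mm height
- crock_mouth (a point): centre of the crock's mouth, 155 mm above the cooker's underside, level with the rim; rim 196 mm across outside, 172 mm inside
- lid: loose domed glass lid with black rubber gasket, 0.38 kg, lying right way up on the counter. Origin at the centre of its underside; z up. From below: a locating plug 162 mm across and 8 mm deep that drops inside the crock (5 mm play all round), then a flat rim flange 192 mm across and 6 mm thick (8 to 14 mm above the origin) that rests on the crock's rim, a glass dome 132 mm across rising to 30 mm, and the knob. Seated, the origin is 8 mm below crock_mouth
- lid_knob (a point): middle of the lid's upright black cylindrical knob, 36 mm in diameter, 50 mm above the lid's origin; the knob spans 33 to 66 mm above the origin
- clip_left (a joint): angle of the left wire clip (cooker's +y side), a rigid U-shaped wire bail with stiff pivots that stays where it is left: about 0.06 N m to turn, 1 N at the bar. 0 = shut, its bar lying on the lid's rim flange; grows as it opens outward; 2.6 = lying straight out. With no lid it can go to -0.06
- clip_left_bar (a point): middle of the left clip's grip bar: a black sleeve 12 mm in diameter and 64 mm long along the cooker's x axis, between two steel wire arms 90 mm apart. It is 68 mm from the pivot line. Shut it lies 78 mm from the cooker's axis, 167 mm above its underside; straight out 202 mm from the axis at about 128 mm height. Seen along the pivot, its direction from the pivot is 147 degrees (up from straight outward) when shut, less the joint angle as it opens
- clip_left_pivot (a point): middle of the left clip's pivot line (parallel to the cooker's x axis), 135 mm from the cooker's axis, 130 mm above its underside
- clip_right (a joint): angle of the right wire clip (cooker's -y side), a mirror image of the left one: 0 shut on the lid, grows as it opens outward, 2.6 straight out
- clip_right_bar (a point): middle of the right clip's grip bar, same sizes as the left one
- clip_right_pivot (a point): middle of the right clip's pivot line, 135 mm from the cooker's axis, 130 mm above its underside
- mug_low: lower of two stacked striped ceramic mugs, 82 mm across, 88 mm high, to be left alone; origin under its centre
- mug_top: upper of the two stacked mugs, same size, its foot 80.5 mm above the counter, to be left alone
- milk_jug: stainless milk jug, 84 mm across, 115 mm high, to be left alone; origin under its centre
- sugar_bowl: lidded white sugar bowl, 100 mm across, 104 mm high, to be left alone; origin under its centre
- teaspoon_a: steel teaspoon 140 mm long lying on the counter, to be left alone
- teaspoon_b: second teaspoon, the same
Not all that is in view belongs to the job. Of the things like the lid, leave any that is purple; of the rest the larger one is meant.

How it is judged:
On the way, in this order (a step that is already met when the one before it is completed fails the run):
1. the lid sits level on the crock (horizontal distance between lid and crock_mouth below 0.009 m and z of lid in the frame of crock_mouth below -0.005 m and angle between lid's own z axis and vertical below 0.04 rad), for 0.2 s.
2. one clip is home on the seated lid (z of lid in the frame of crock_mouth below -0.005 m and value of joint any of clip_left, clip_right below 0.09 rad), for 0.2 s.
At the end, for the whole second after the job is handed in: the lid is down in the crock's mouth (its rim within 3 mm of the crock's rim, centred within its play, level within 2 degrees, at rest), and both clips lie shut on the lid, each within 0.09 rad (about 6 mm at the bar) of fully home (all of step 1 and value of joint each of clip_left, clip_right below 0.09 rad and linear speed of lid below 0.02 m/s); the robot touches nothing.
It fails at once if the lid is dropped onto the crock (falling faster than 0.6 m/s just above its seat) (linear speed of lid above 0.6 m/s and horizontal distance between lid and crock_mouth below 0.04 m and z of lid in the frame of crock_mouth below 0.015 m).
It fails at once if a mug, the milk jug, the sugar bowl or a teaspoon is pushed more than 30 mm from its place (distance of any of mug_low, mug_top, milk_jug, sugar_bowl, teaspoon_a, teaspoon_b from where it was at the start of the episode above 0.03 m).
It also fails if it takes over 72 s, if anything falls off the work surface, if the arm or the gripper's body presses on something with over 40 N, if the wrist force passes 120 N, or if a joint passes its speed limit or range.

## Working session

There is one attempt and no reset: what is moved stays moved. The work goes in short steps, Python scripts to look and compute and a tool call to move; the robot and the scene stay as the last step left them, time stands still between calls to the robot, and variables do not carry over. Pictures are saved under pics/ and viewed, and the job is handed in when it is done.

Besides the shell and the picture viewer there is one more tool, called after ">>>" as name(argument=value, ...) on one line, values as JSON. apply_moves: Moves the arm, as the interface text tells. Its arguments: {"type":"object","properties":{"targets":{"type":"array"}},"required":["targets"]}

```bash
mkdir -p pics; cat > h.py <<'E'
import numpy as np, cv2
from workcell import bot
def shot(n,f):
    p,d=bot.camera(n); cv2.imwrite(f'pics/{f}.png',p[:,:,::-1]); np.save(f'pics/{f}.npy',d); return p,d
def w(n,u,v,d):
    c=bot.camera_params(n); P=np.array([(u-c['cx'])/c['fx']*d,-(v-c['cy'])/c['fy']*d,-d,1]); return (np.array(c['T'])@P)[:3]
E
python3 - <<'E'
from h import *
for n in ('scene','top'):
    shot(n,n+'0'); c=bot.camera_params(n); print(n,{k:np.round(v,3) for k,v in c.items()})
print(bot.get_obs())
E
```

```text
scene {'fx': np.float64(387.411), 'fy': np.float64(387.411), 'cx': np.float64(315.928), 'cy': np.float64(195.702), 'T': array([[ 0.514, -0.48 ,  0.711,  1.183],
       [ 0.858,  0.282, -0.429, -0.332],
       [ 0.005,  0.831,  0.556,  0.641],
       [ 0.   ,  0.   ,  0.   ,  1.   ]])}
top {'fx': np.float64(401.0), 'fy': np.float64(401.0), 'cx': np.float64(318.998), 'cy': np.float64(197.676), 'T': array([[-0.027,  0.992, -0.121,  0.405],
       [-0.999, -0.03 , -0.023,  0.052],
       [-0.027,  0.121,  0.992,  1.101],
       [ 0.   ,  0.   ,  0.   ,  1.   ]])}
{'clock': 0.1, 'joint_pos': array([-1.18601436e+00,  2.41347711e-01,  3.87792520e-03,  1.33521404e+00,
       -1.00178112e-05,  1.57078869e+00]), 'joint_vel': array([-0.00089893, -0.00265413,  0.0027043 ,  0.00052305, -0.00092987,
        0.00014988]), 'tau': array([-3.83665929e-04, -3.73136902e+01,  2.53011256e+01,  1.08010488e-02,
       -4.27274199e-05, -5.08220538e-06]), 'eef_pos': array([ 0.18744593, -0.46287459,  0.20440425]), 'tool_rot': array([ 0.39553937,  0.58693471, -0.39479935,  0.58582397]), 'ft_force': array([-0.06687157,  0.57465916, -1.50549466]), 'ft_torque': array([ 0.00178969, -0.02342323,  0.02605118]), 'grip_width': 0.08514881267708843}
```

View pics/scene0.png

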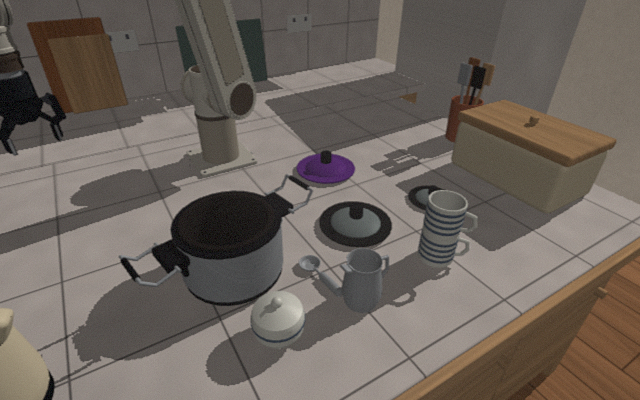

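View pics/top0.png

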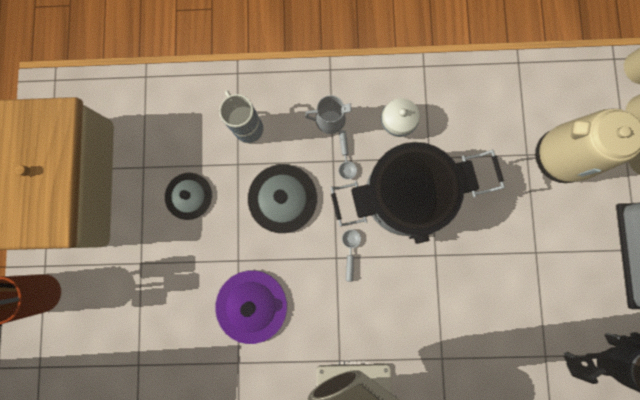

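```bash
python3 - <<'E'
import cv2
p=cv2.imread('pics/top0.png')
cv2.imwrite('pics/t0c.png',cv2.resize(p[120:260,230:510],(784,392),interpolation=cv2.INTER_CUBIC))
p=cv2.imread('pics/scene0.png')
cv2.imwrite('pics/s0c.png',cv2.resize(p[150:310,110:400],(798,440),interpolation=cv2.INTER_CUBIC))
E
```

```text
(no output)
```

View pics/t0c.png

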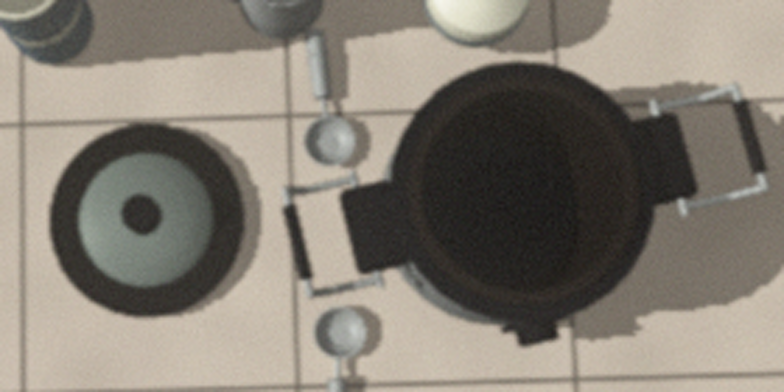

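View pics/s0c.png

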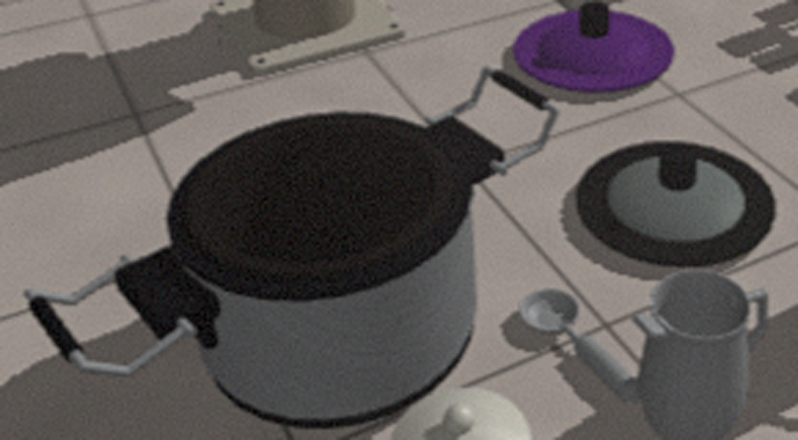

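```bash
python3 - <<'E'
from h import *
D={n:np.load(f'pics/{n}0.npy') for n in('scene','top')}
def ray(n,u,v):
    a=w(n,u,v,0);b=w(n,u,v,1);return a,(b-a)/np.linalg.norm(b-a)
def tri(t,s):
    A=[];B=[]
    for n,(u,v) in(('top',t),('scene',s)):
        o,d=ray(n,u,v);M=np.eye(3)-np.outer(d,d);A.append(M);B.append(M@o)
    x=np.linalg.lstsq(np.vstack(A),np.hstack(B),rcond=None)[0]
    return x,[np.linalg.norm(M@x-b) for M,b in zip(A,B)]
for k,t,s in(('knobtop',(280.7,196.4),(110+678/2.752,150+160/2.752)),('lbar',(336.4,206.4),(299,182)),('rbar',(498.2,168.6),(128.9,268.5))):
    x,r=tri(t,s);print(k,x.round(4),np.round(r,4), [w(n,*p,D[n][int(round(p[1])),int(round(p[0]))]).round(4) for n,p in(('top',t),('scene',s))])
def cloud(n):
    v,u=np.mgrid[0:400,0:640];d=D[n];c=bot.camera_params(n)
    P=np.stack([(u-c['cx'])/c['fx']*d,-(v-c['cy'])/c['fy']*d,-d,np.ones_like(d)],-1)
    X=(P@np.array(c['T']).T)[...,:3]; X[d==0]=np.nan; return X
def fit(p):
    A=np.c_[p[:,:2],np.ones(len(p))];s=np.linalg.lstsq(A,(p[:,:2]**2).sum(1),rcond=None)[0];c=s[:2]/2;return c,np.sqrt(s[2]+c@c)
for n in D:
    X=cloud(n);np.save(f'pics/X{n}.npy',X)
    for nm,c0,zl,rl in(('rim',w('top',416.4,188.9,.95),(.147,.163),(.08,.104)),('dome',tri((280.7,196.4),(356.4,208))[0],(.016,.03),(.04,.07)),('flange',tri((280.7,196.4),(356.4,208))[0],(.008,.018),(.06,.11)),('knob',tri((280.7,196.4),(356.4,208))[0],(.045,.08),(0,.04))):
        c=c0[:2]
        for i in range(5):
            r=np.linalg.norm(X[...,:2]-c,axis=-1);m=(r>rl[0])&(r<rl[1])&(X[...,2]>zl[0])&(X[...,2]<zl[1])
            p=X[m]
            if len(p)<10:break
            if nm=='dome': c,R=fit(p)
            else:
              # mid of extent from convex hull min circle
              (cx,cy),R=cv2.minEnclosingCircle(p[:,:2].astype(np.float32)); c=np.array([cx,cy]); 
        print(n,nm,c.round(4),R if len(p)>=10 else None,len(p),np.median(p[:,2]).round(4) if len(p) else '')
E
```

```text
knobtop [0.5393 0.178  0.0572] [0.0009 0.0009] [array([0.5376, 0.1761, 0.0667]), array([0.5494, 0.171 , 0.0661])]
lbar [0.4981 0.0342 0.1598] [0.0004 0.0004] [array([0.4971, 0.034 , 0.1678]), array([0.5038, 0.0317, 0.1637])]
rbar [ 0.5788 -0.3575  0.1434] [0.0006 0.0006] [array([ 0.5782, -0.3552,  0.1474]), array([ 0.5844, -0.3578,  0.1483])]
scene rim [ 0.5344 -0.157 ] 0.10405945777893066 1790 0.1553
scene dome [0.5425 0.1727] 0.05421839751581414 721 0.023
scene flange [0.5388 0.1764] 0.09831651300191879 1435 0.0155
scene knob [0.5403 0.1753] 0.019266029819846153 179 0.0648
top rim [ 0.5343 -0.1569] 0.10402990132570267 1953 0.1541
top dome [0.5405 0.1804] 0.054720284028290773 1114 0.0228
top flange [0.5407 0.1811] 0.09607811272144318 2025 0.0148
top knob [0.5402 0.1806] 0.017951110377907753 157 0.0662
```

```bash
python3 - <<'E'
from h import *
from scipy.optimize import least_squares
def rimfit(X,c,zl,r0,r1,R):
    # per-angle outer edge of points in z-band
    r=np.hypot(X[...,0]-c[0],X[...,1]-c[1]);m=(r>r0)&(r<r1)&(X[...,2]>zl[0])&(X[...,2]<zl[1]);p=X[m]
    return p
for n in('scene','top'):
    X=np.load(f'pics/X{n}.npy')
    for nm,c,zl,r0,r1,ro,ri in(('rim',(.5343,-.157),(.149,.161),.07,.12,.098,.086),('flange',(.54,.179),(.009,.021),.06,.11,.096,.066)):
        p=rimfit(X,c,zl,r0,r1,0)
        # soft: choose center maximizing count inside annulus minus outside
        best=max(((( (lambda r:((r<ro+.001)&(r>ri-.001)).sum())(np.hypot(p[:,0]-c[0]-a,p[:,1]-c[1]-b))),a,b) for a in np.arange(-.01,.0101,.0005) for b in np.arange(-.01,.0101,.0005)))
        # mean of all max
        L=[(( (lambda r:((r<ro+.001)&(r>ri-.001)).sum())(np.hypot(p[:,0]-c[0]-a,p[:,1]-c[1]-b))),a,b) for a in np.arange(-.01,.0101,.0005) for b in np.arange(-.01,.0101,.0005)]
        mx=max(L)[0];s=np.array([l[1:] for l in L if l[0]>=mx-4]).mean(0)
        print(n,nm,len(p),mx,np.array(c)+s,np.median(p[:,2]))
    r=np.hypot(X[...,0]-.5343,X[...,1]+.157)
    m=(r>.118)&(r<.148)&(X[...,2]>.125)&(X[...,2]<.145);p=X[m]
    for s in(1,-1):
        q=p[(p[:,1]+.157)*s>0]; print(n,'handle',s,len(q),q.mean(0).round(4),cv2.minAreaRect(q[:,:2].astype(np.float32)))
E
```

```text
scene rim 2596 1523 [ 0.5408   -0.161375] 0.15191292640603485
scene flange 1536 1386 [0.53875 0.177  ] 0.015610682281798238
scene handle 1 302 [ 0.5207 -0.0278  0.1374] ((0.5109896659851074, -0.028211234137415886), (0.10478551685810089, 0.03202849626541138), 6.688999652862549)
scene handle -1 526 [ 0.5727 -0.2816  0.1379] ((0.595128059387207, -0.2607942223548889), (0.18063068389892578, 0.055316012352705), 37.95356750488281)
top rim 2362 1366 [ 0.53846667 -0.1555    ] 0.15311637857118854
top flange 2232 2031 [0.54111538 0.18130769] 0.015097048779578182
top handle 1 436 [ 0.5116 -0.0274  0.138 ] ((0.5119848251342773, -0.028946002945303917), (0.1026303768157959, 0.035204291343688965), 8.751968383789062)
top handle -1 432 [ 0.5648 -0.2849  0.1379] ((0.5654491186141968, -0.2837011218070984), (0.10362958908081055, 0.03401254117488861), 13.420331001281738)
```

```bash
cat >> h.py <<'E'
from scipy.spatial.transform import Rotation as Ro
C=np.array([.539,-.158]); YAW=.2037
CY=np.array([-np.sin(YAW),np.cos(YAW),0])
def Rt(z=CY):
    x=np.array([0,0,-1.]);z=np.array(z)/np.linalg.norm(z);return np.c_[x,np.cross(z,x),z]
def plan(*ts,R=None):
    o=bot.get_obs();p=o['eef_pos'];q=Ro.from_quat(o['tool_rot']).as_matrix()
    R=Rt() if R is None else R
    if np.dot(R[:,2],q[:,2])<0: R=R@np.diag([1,-1,-1])
    rv=Ro.from_matrix(q.T@R).as_rotvec()
    print('t',o['clock'],'p',p.round(4),'F',o['ft_force'].round(1),'g',round(o['grip_width'],4),'j6',o['joint_pos'].round(2))
    for t in ts: print(np.round(q.T@(np.array(t)-p)/.25,3),'turn',np.round(rv/.5,3))
E
python3 - <<'E'
from h import *
print(Ro.from_quat(bot.get_obs()['tool_rot']).as_matrix().round(3))
plan([.54,.179,.25],[.36,-.14,.3])
E
```

```text
[[-0.001  0.927  0.375]
 [ 0.002  0.375 -0.927]
 [-1.    -0.    -0.002]]
t 0.1 p [ 0.1874 -0.4629  0.2044] F [-0.1  0.6 -1.5] g 0.0851 j6 [-1.19  0.24  0.    1.34 -0.    1.57]
[-0.179  2.271 -1.851] turn [ 0.362 -0.004  0.   ]
[-0.381  1.125 -0.939] turn [ 0.362 -0.004  0.   ]
```

>>> apply_moves(targets=[-0.4,0.2,-0.2,0.1,0,0,1,-0.4,1,-0.94,0.36,0,0,1,-0.4,1,-0.94,0.36,0,0,1,-0.4,1,-0.94,0.36,0,0,1,-0.4,1,-0.94,0.36,0,0,1,-0.4,1,-0.94,0.36,0,0,1,-0.4,1,-0.94,0.36,0,0,1,-0.4,1,-0.94,0.36,0,0,1,-0.4,1,-0.94,0.36,0,0,1,-0.4,1,-0.94,0.36,0,0,1,-0.4,1,-0.94,0.36,0,0,1,-0.4,1,-0.94,0.36,0,0,1])

```text
clock: 1.1
eef_pos: [0.331, -0.1517, 0.3048]
tool_rot: [0.446, 0.549, -0.446, 0.549]
ft_force: [-0.1, 0.4, -1.2]
grip_width: 0.0856
```

```bash
python3 - <<'E'
from h import *
plan([.54,.179,.16],[.36,-.0,.3])
E
```

```text
t 1.1 p [ 0.331  -0.1517  0.3048] F [-0.1  0.4 -1.2] g 0.0856 j6 [-0.43 -0.05 -0.07  1.56 -0.    2.51]
[ 0.578  1.089 -1.124] turn [ 0.004 -0.     0.002]
[ 0.019  0.238 -0.57 ] turn [ 0.004 -0.     0.002]
```

>>> apply_moves(targets=[0,0.17,-0.17,-0.2,0,0,1,0.3,0.95,-0.98,-1,0,0,1,0.3,0.95,-0.98,-1,0,0,1,0.3,0.95,-0.98,-1,0,0,1,0.3,0.95,-0.98,-1,0,0,1,0.3,0.95,-0.98,-1,0,0,1,0.3,0.95,-0.98,-1,0,0,1,0.3,0.95,-0.98,-1,0,0,1,0.3,0.95,-0.98,-1,0,0,1,0.3,0.95,-0.98,-1,0,0,1,0.3,0.95,-0.98,-1,0,0,1,0.3,0.95,-0.98,-1,0,0,1])

```text
clock: 2.1
eef_pos: [0.5137, 0.1342, 0.2298]
tool_rot: [0.297, 0.642, -0.298, 0.641]
ft_force: [-0.9, -0.5, 0.0]
grip_width: 0.0855
```

```bash
python3 - <<'E'
from h import *
plan([.54,.179,.1],[.54,.179,.036])
E
```

```text
t 2.1 p [0.5137 0.1342 0.2298] F [-0.9 -0.5  0. ] g 0.0855 j6 [ 0.26  0.3   0.14  1.42 -0.    2.7 ]
[ 0.519  0.197 -0.069] turn [0.996 0.    0.004]
[ 0.775  0.197 -0.068] turn [0.996 0.    0.004]
```

>>> apply_moves(targets=[0.2,0.197,-0.069,0,0,0,1,0.48,0.197,-0.069,0,0,0,1,0.48,0.197,-0.069,0,0,0,1,0.48,0.197,-0.069,0,0,0,1,0.48,0.197,-0.069,0,0,0,1])

```text
clock: 2.52
eef_pos: [0.5374, 0.1791, 0.1072]
tool_rot: [0.295, 0.644, -0.299, 0.64]
ft_force: [0.1, 0.5, 0.7]
grip_width: 0.0853
```

```bash
python3 - <<'E'
from h import *
for n in('scene','top'): shot(n,n+'1')
s=cv2.imread('pics/scene1.png')[100:260,270:450];t=cv2.imread('pics/top1.png')[120:280,210:390]
cv2.imwrite('pics/c1.png',np.hstack([cv2.resize(a,(396,352),interpolation=cv2.INTER_CUBIC) for a in(s,t)]))
plan([.54,.179,.036])
E
```

```text
t 2.6167 p [0.5409 0.1802 0.1121] F [-0.2 -0.1 -0.6] g 0.0851 j6 [ 0.32  0.43  0.03  1.17 -0.    2.76]
[ 0.304 -0.006  0.001] turn [ 0.999  0.001 -0.003]
```

View pics/c1.png

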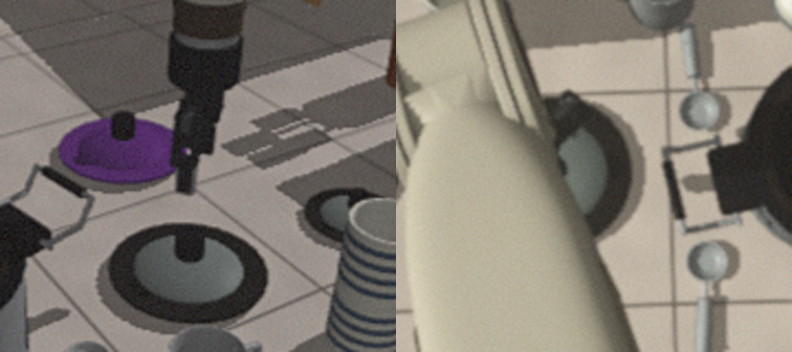

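>>> apply_moves(targets=[0.1,0,0,0,0,0,1,0.2,0,0,0,0,0,1,0.28,0,0,0,0,0,1,0.295,0,0,0,0,0,1,0.295,0,0,0,0,0,1,0.295,0,0,0,0,0,0,0.295,0,0,0,0,0,0,0.295,0,0,0,0,0,0,0.295,0,0,0,0,0,0,0.295,0,0,0,0,0,0,0.295,0,0,0,0,0,0,0.295,0,0,0,0,0,0])

```text
clock: 3.62
eef_pos: [0.5428, 0.1829, 0.04]
tool_rot: [0.299, 0.64, -0.295, 0.643]
ft_force: [-0.6, 1.7, 11.8]
grip_width: 0.0009
```

```bash
python3 - <<'E'
from h import *
shot('scene','scene2')
s=cv2.imread('pics/scene2.png')[100:260,270:450]
cv2.imwrite('pics/c2.png',cv2.resize(s,(594,528),interpolation=cv2.INTER_CUBIC))
plan([.54,.179,.036])
E
```

```text
t 3.6667 p [0.5429 0.1829 0.04  ] F [-0.6  1.2 11.3] g -0.0001 j6 [ 0.32  0.5  -0.07  1.    0.    2.76]
[ 0.016 -0.019  0.004] turn [ 1.003  0.    -0.014]
```

View pics/c2.png

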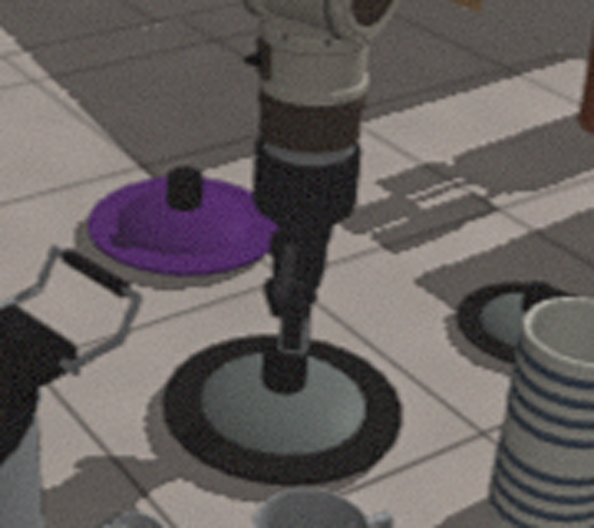

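```bash
cat >> h.py <<'E'
def proj(n,X):
    c=bot.camera_params(n);P=np.linalg.inv(np.array(c['T']))@np.r_[X,1];return np.array([c['cx']+c['fx']*P[0]/-P[2],c['cy']-c['fy']*P[1]/-P[2]])
def cloud(n,D):
    v,u=np.mgrid[0:400,0:640];d=D;c=bot.camera_params(n)
    P=np.stack([(u-c['cx'])/c['fx']*d,-(v-c['cy'])/c['fy']*d,-d,np.ones_like(d)],-1)
    X=(P@np.array(c['T']).T)[...,:3]; X[d==0]=np.nan; return X
E
python3 - <<'E'
from h import *
q=proj('scene',bot.get_obs()['eef_pos']);print(q,(q-[270,100])*3.3)
X=cloud('scene',np.load('pics/scene2.npy'));X0=cloud('scene',np.load('pics/scene0.npy'))
for u,v in((283,362),(283,375),(283,385),(293,335),(293,345),(293,310)):
    print(u,v,X[int(100+v/3.3),int(270+u/3.3)].round(4))
for nm,Y in(('0',X0),('2',X)):
    r=np.hypot(Y[...,0]-.54,Y[...,1]-.179)
    m=(r<.11)&(Y[...,2]>.009)&(Y[...,2]<.021);p=Y[m];print(nm,len(p),p.mean(0),np.percentile(p,[1,99],axis=0))
E
```

```text
[357.96274459 213.67523327] [290.27705716 375.12826979]
283 362 [0.5509 0.1656 0.0663]
283 375 [0.5528 0.1651 0.0551]
283 385 [0.5516 0.1668 0.0441]
293 335 [0.5537 0.171  0.0907]
293 345 [0.55   0.1747 0.078 ]
293 310 [0.5784 0.1493 0.136 ]
0 1580 [0.55604627 0.16417767 0.01576821] [[0.44919307 0.08298123 0.01113048]
 [0.63290788 0.26645944 0.02068859]]
2 1576 [0.55694122 0.16378541 0.0157623 ] [[0.4488153  0.08283446 0.01079399]
 [0.63304437 0.26626257 0.02075856]]
```

```bash
python3 - <<'E'
from h import *
s=cv2.imread('pics/scene2.png')[160:225,325:395]
s=np.clip(s.astype(float)*1.8,0,255).astype(np.uint8)
cv2.imwrite('pics/c3.png',cv2.resize(s,None,fx=9,fy=9,interpolation=cv2.INTER_CUBIC))
print(Ro.from_quat(bot.get_obs()['tool_rot']).as_matrix().round(3))
for z in(.04,.066,.09): print(z,(proj('scene',[.5429,.1829,z])-[325,160])*9)
E
```

```text
[[ 0.006  0.761  0.648]
 [ 0.003  0.648 -0.762]
 [-1.     0.007  0.002]]
0.04 [296.86105248 483.04409246]
0.066 [302.84231049 409.75750776]
0.09 [308.51984155 340.19239959]
```

View pics/c3.png

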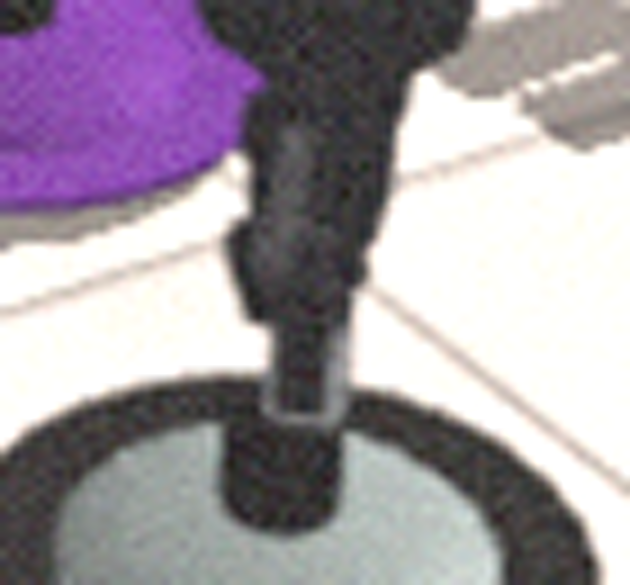

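```bash
python3 - <<'E'
from h import *
for z in(.112,.125,.138): print(z,(proj('scene',[.5409,.1802,z])-[270,100])*2.2)
for X in([.539,-.158,.155],[.5403,.18,.066],[.5403,.18,.033]): print(proj('scene',X),proj('top',X))
o=bot.get_obs();print(o['tau'],o['joint_pos'])
E
```

```text
0.112 [194.75872732 198.98880159]
0.125 [195.52344687 189.34497115]
0.138 [196.29974032 179.55518285]
[227.0342471  217.73087434] [416.8128528  186.91541942]
[357.13652263 205.35592963] [279.21904901 195.44589433]
[356.32412588 215.64851723] [280.7530177 196.991933 ]
[-4.62008854e-01 -3.95220065e+01  1.86556828e+01 -3.25802788e-01
 -2.06400915e-01  1.71879743e-03] [ 3.24414674e-01  4.97228225e-01 -6.92650017e-02  9.97404272e-01
  8.82765155e-04  2.76084997e+00]
```

```bash
python3 - <<'E'
from h import *
p=np.array([.5409,.1802,.112]);zj=np.array([.648,-.762,0])
for s in(-1,0,1):
  for h in(.0,.013,.026,.039,.052):
    print(s,h,((proj('scene',p+zj*s*.05+[0,0,h]))-[270,100])*2.2)
s=cv2.imread('pics/scene1.png')[140:205,325:395]
s=np.clip(s.astype(float)*1.8,0,255).astype(np.uint8)
cv2.imwrite('pics/c4.png',cv2.resize(s,None,fx=9,fy=9,interpolation=cv2.INTER_CUBIC))
E
```

```text
-1 0.0 [204.63623814 177.24943912]
-1 0.013 [205.44217187 167.82778438]
-1 0.026 [206.25982038 158.26917958]
-1 0.039 [207.08944098 148.57061687]
-1 0.052 [207.93129854 138.72899966]
0 0.0 [194.75872732 198.98880159]
0 0.013 [195.52344687 189.34497115]
0 0.026 [196.29974032 179.55518285]
0 0.039 [197.08787245 169.61609787]
0 0.052 [197.88811613 159.52427475]
1 0.0 [184.045088   222.56839498]
1 0.013 [184.75852959 212.6978452 ]
1 0.026 [185.48323323 202.67148352]
1 0.039 [186.21946772 192.48559125]
1 0.052 [186.96751045 182.13633036]
```

View pics/c4.png

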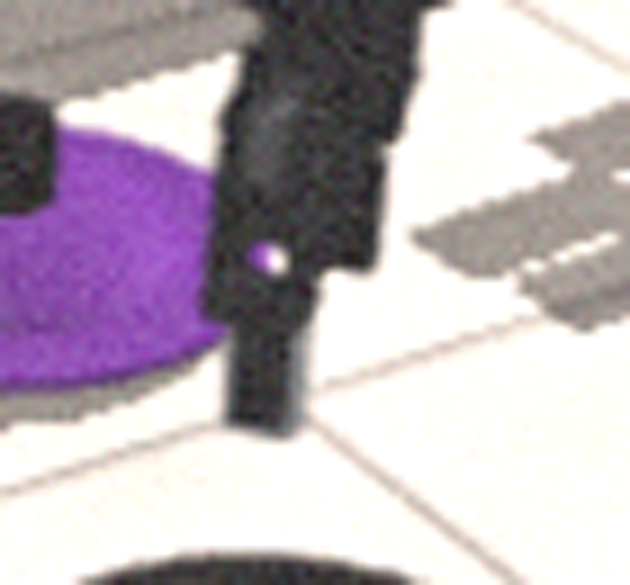

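>>> apply_moves(targets=[-0.08,0,0,0,0,0,0,-0.14,-0.01,0,0,0,0,0,-0.14,-0.015,0.004,0,0,0,1,-0.14,-0.015,0.004,0,0,0,1,-0.14,-0.015,0.004,0,0,0,1,-0.14,-0.015,0.004,0,0,0,1,-0.14,-0.015,0.004,0,0,0,1,-0.14,-0.015,0.004,0,0,0,1])

```text
clock: 4.33
eef_pos: [0.5375, 0.1781, 0.0705]
tool_rot: [0.296, 0.642, -0.297, 0.641]
ft_force: [-0.3, 0.4, -0.0]
grip_width: 0.0723
```

```bash
python3 - <<'E'
from h import *
p,d=shot('scene','scene5');print(bot.get_obs()['eef_pos'])
s=p[140:225,315:405,::-1]
s=np.clip(s.astype(float)*1.8,0,255).astype(np.uint8)
cv2.imwrite('pics/c5.png',cv2.resize(s,None,fx=7,fy=7,interpolation=cv2.INTER_CUBIC))
plan([.5405,.179,.012])
E
```

```text
[0.53758081 0.17815193 0.07069591]
t 4.3833 p [0.5376 0.1782 0.0707] F [-0.3  0.4 -0.7] g 0.0789 j6 [ 0.32  0.46 -0.04  1.07  0.    2.76]
[0.235 0.011 0.005] turn [ 1.002 -0.     0.003]
```

View pics/c5.png

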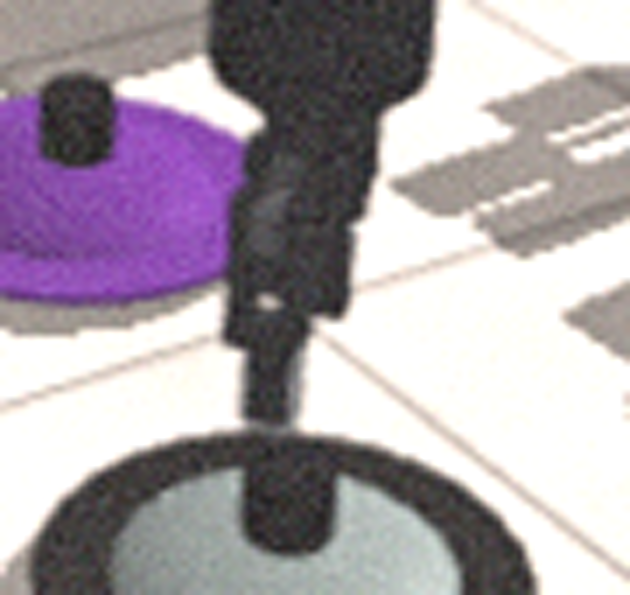

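>>> apply_moves(targets=[0.1,0.011,0.005,0,0,0,1,0.2,0.011,0.005,0,0,0,1,0.235,0.011,0.005,0,0,0,1,0.235,0.011,0.005,0,0,0,1,0.235,0.011,0.005,0,0,0,1,0.235,0.011,0.005,0,0,0,0,0.235,0.011,0.005,0,0,0,0,0.235,0.011,0.005,0,0,0,0,0.235,0.011,0.005,0,0,0,0,0.235,0.011,0.005,0,0,0,0,0.235,0.011,0.005,0,0,0,0])

```text
clock: 5.3
eef_pos: [0.5418, 0.1795, 0.014]
tool_rot: [0.297, 0.641, -0.296, 0.642]
ft_force: [-0.6, 0.4, 6.4]
grip_width: 0.0342
```

```bash
python3 - <<'E'
from h import *
p,d=shot('scene','scene6')
s=p[140:250,300:420,::-1]
s=np.clip(s.astype(float)*1.8,0,255).astype(np.uint8)
cv2.imwrite('pics/c6.png',cv2.resize(s,None,fx=5,fy=5,interpolation=cv2.INTER_CUBIC))
plan([.5405,.179,.21])
E
```

```text
t 5.35 p [0.5418 0.1795 0.014 ] F [-0.6 -1.1  6.1] g 0.0344 j6 [ 0.32  0.53 -0.1   0.94  0.    2.76]
[-0.784 -0.003 -0.001] turn [ 1.002 -0.    -0.005]
```

View pics/c6.png

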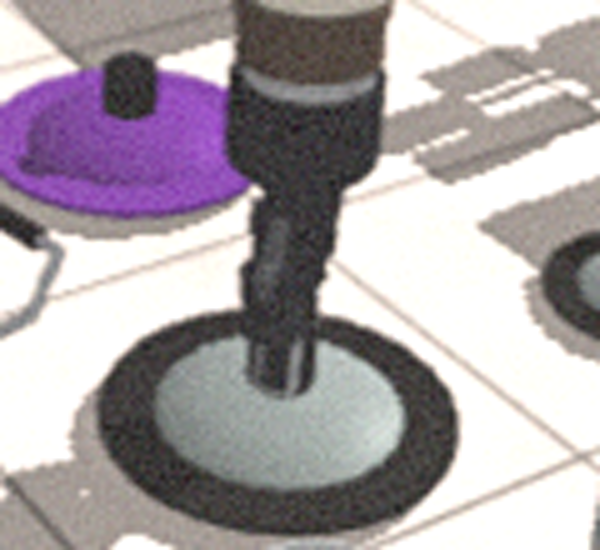

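>>> apply_moves(targets=[-0.04,0,0,0,0,0,0,-0.1,0,0,0,0,0,0,-0.2,0,0,0,0,0,0,-0.32,0,0,0,0,0,0,-0.44,0,0,0,0,0,0,-0.56,0,0,0,0,0,0,-0.68,0,0,0,0,0,0,-0.78,0,0,0,0,0,0,-0.83,0,0,0,0,0,0,-0.84,0,0,0,0,0,0])

```text
clock: 6.18
eef_pos: [0.5421, 0.1794, 0.2261]
tool_rot: [0.298, 0.64, -0.296, 0.643]
ft_force: [0.5, 0.4, -2.7]
grip_width: 0.0343
```

```bash
python3 - <<'E'
from h import *
p,d=shot('scene','scene7')
cv2.imwrite('pics/c7.png',np.clip(p[:,:,::-1]*1.5,0,255).astype(np.uint8))
plan([.539,-.158,.225])
E
```

```text
t 6.2333 p [0.5415 0.1792 0.2245] F [ 0.5 -0.4 -3.5] g 0.0345 j6 [ 0.32  0.37  0.24  1.43 -0.    2.76]
[-0.003 -0.882  1.021] turn [ 1.002e+00  1.000e-03 -6.000e-03]
```

View pics/c7.png

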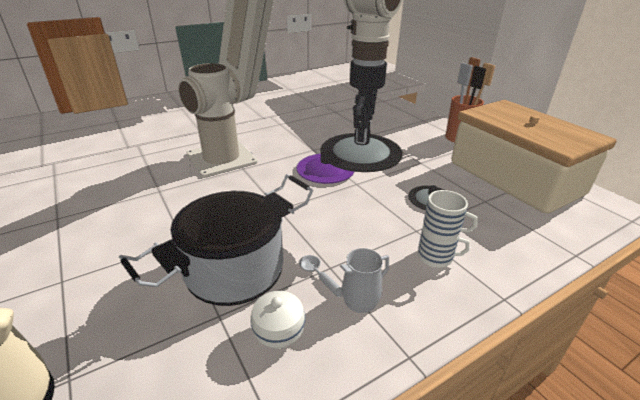

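>>> apply_moves(targets=[0,-0.03,0.03,0.05,0,0,0,0,-0.09,0.1,0.15,0,0,0,0,-0.18,0.2,0.25,0,0,0,0,-0.27,0.31,0.35,0,0,0,0,-0.36,0.42,0.45,0,0,0,0,-0.45,0.52,0.55,0,0,0,0,-0.54,0.62,0.65,0,0,0,0,-0.63,0.73,0.75,0,0,0,0,-0.73,0.84,0.85,0,0,0,0,-0.82,0.94,0.95,0,0,0,0,-0.87,0.99,1,0,0,0,0,-0.88,1,1,0,0,0])

```text
clock: 7.23
eef_pos: [0.5329, -0.158, 0.22]
tool_rot: [0.447, 0.548, -0.45, 0.546]
ft_force: [0.5, -0.1, -2.8]
grip_width: 0.0342
```

```bash
python3 - <<'E'
from h import *
for n in('scene','top'): shot(n,n+'8')
s=cv2.imread('pics/scene8.png')[60:310,110:330];t=cv2.imread('pics/top8.png')[90:290,310:510]
cv2.imwrite('pics/c8.png',np.clip(np.hstack([cv2.resize(a,(396,440),interpolation=cv2.INTER_CUBIC) for a in(s,t)])*1.5,0,255).astype(np.uint8))
plan([.539,-.158,.225])
E
```

```text
t 7.3333 p [ 0.5335 -0.155   0.2205] F [-0.1 -0.5 -3.3] g 0.0343 j6 [-0.28  0.35  0.2   1.42  0.    2.66]
[-0.018  0.019  0.016] turn [-0.004 -0.005  0.008]
```

View pics/c8.png

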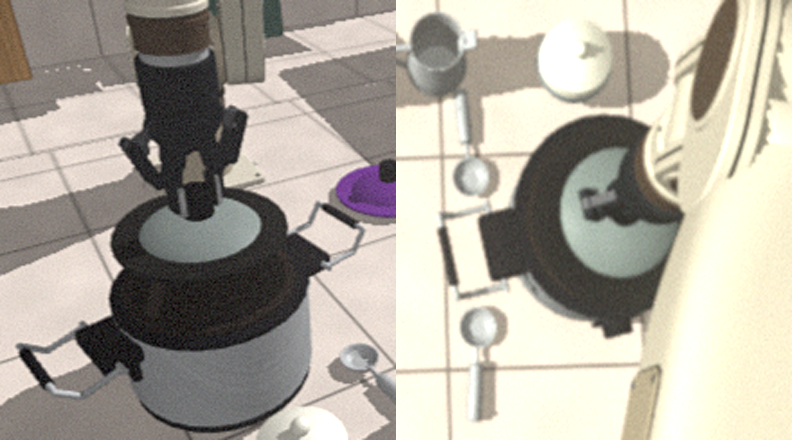

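```bash
python3 - <<'E'
from h import *
a=cv2.imread('pics/top0.png')[135:245,355:480].astype(float);b=cv2.imread('pics/scene0.png')[185:305,165:295].astype(float)
a=np.clip((a/70)**.6*255,0,255).astype(np.uint8);b=np.clip((b/70)**.6*255,0,255).astype(np.uint8)
cv2.imwrite('pics/c9a.png',cv2.resize(a,None,fx=6,fy=5.0909090909*1.0714,interpolation=cv2.INTER_CUBIC)) if 0 else cv2.imwrite('pics/c9a.png',cv2.resize(a,None,fx=5,fy=5,interpolation=cv2.INTER_CUBIC))
cv2.imwrite('pics/c9b.png',cv2.resize(b,None,fx=5,fy=5,interpolation=cv2.INTER_CUBIC))
E
```

```text
(no output)
```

View pics/c9a.png

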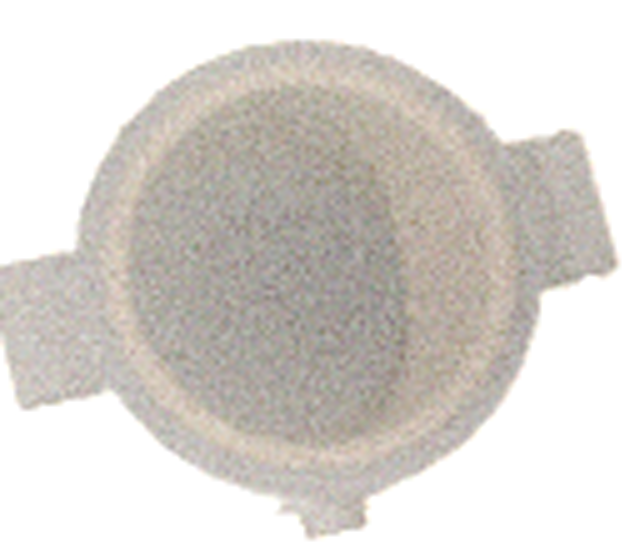

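View pics/c9b.png

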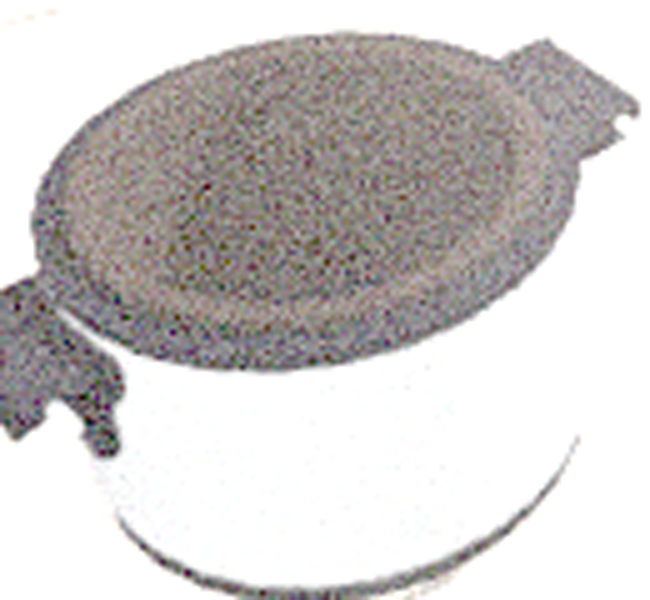

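```bash
python3 - <<'E'
from h import *
for n,(u0,v0,w_,h_) in(('top',(355,135,125,110)),('scene',(165,185,130,120))):
    a=cv2.imread(f'pics/{n}0.png')[v0:v0+h_,u0:u0+w_].astype(float);a=cv2.GaussianBlur(a,(0,0),.7)
    a=np.clip((a/70)**.9*255,0,255).astype(np.uint8);a=cv2.resize(a,None,fx=5,fy=5,interpolation=cv2.INTER_CUBIC)
    for c,col in(((.5375,-.1575),(0,255,0)),):
      for R,z in((.098,.155),(.086,.155),(.112,.0)):
        pts=[(proj(n,[c[0]+R*np.cos(t),c[1]+R*np.sin(t),z])-[u0,v0]+.5)*5 for t in np.linspace(0,6.283,80)]
        cv2.polylines(a,[np.int32(pts)],True,col,1)
    cv2.imwrite(f'pics/d_{n}.png',a)
E
```

```text
(no output)
```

View pics/d_top.png

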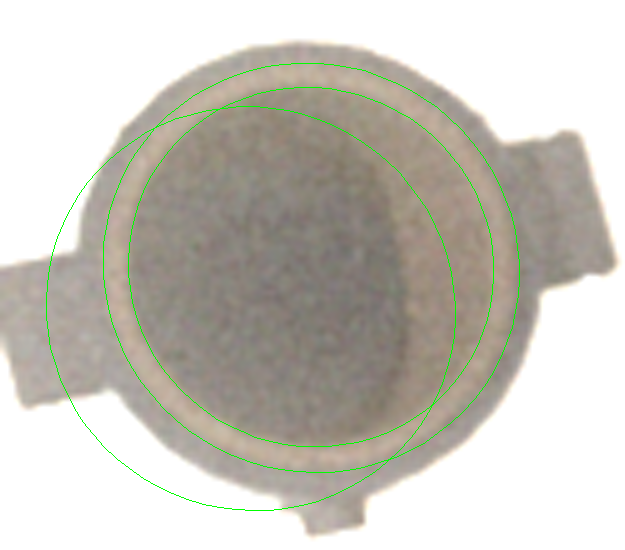

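View pics/d_scene.png

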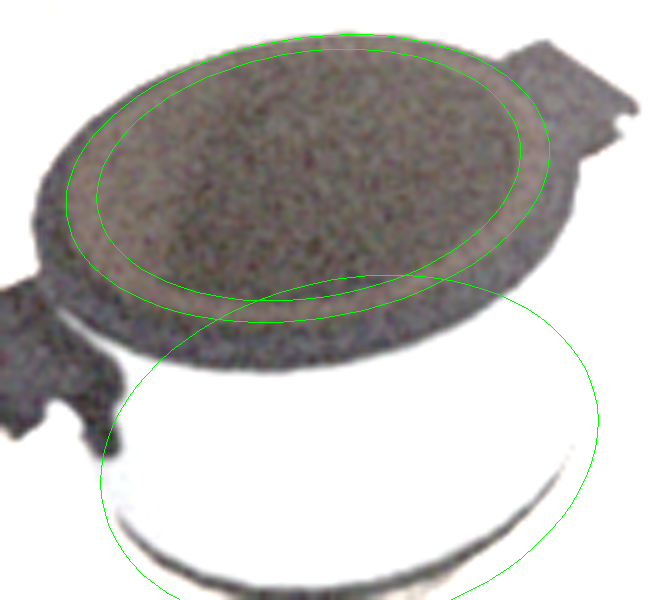

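```bash
cat > ov.py <<'E'
from h import *
def ov(f,c,z,off=None,live=True):
    out=[]
    for n in('top','scene'):
        if live: shot(n,f+n)
        q=proj(n,[c[0],c[1],z+.02]);u0=int(q[0]-65);v0=int(q[1]-60)
        a=cv2.imread(f'pics/{f}{n}.png')[v0:v0+115,u0:u0+130].astype(float);a=cv2.GaussianBlur(a,(0,0),.6)
        a=np.clip((a/90)**.8*255,0,255).astype(np.uint8);a=cv2.resize(a,None,fx=5,fy=5,interpolation=cv2.INTER_CUBIC)
        for R,h in((.096,.014),(.066,.014),(.018,.066)):
            pts=[(proj(n,[c[0]+R*np.cos(t),c[1]+R*np.sin(t),z+h])-[u0,v0]+.5)*5 for t in np.linspace(0,6.283,80)]
            cv2.polylines(a,[np.int32(pts)],True,(0,0,255),1)
        cv2.imwrite(f'pics/{f}_ov_{n}.png',a)
E
python3 - <<'E'
from ov import *
p=bot.get_obs()['eef_pos'];print(p)
ov('h1',p[:2],p[2]-.014)
print(bot.get_obs()['eef_pos'])
E
```

```text
[ 0.53350096 -0.15502726  0.22049624]
[ 0.53435851 -0.15321555  0.22138386]
```

View pics/h1_ov_top.png

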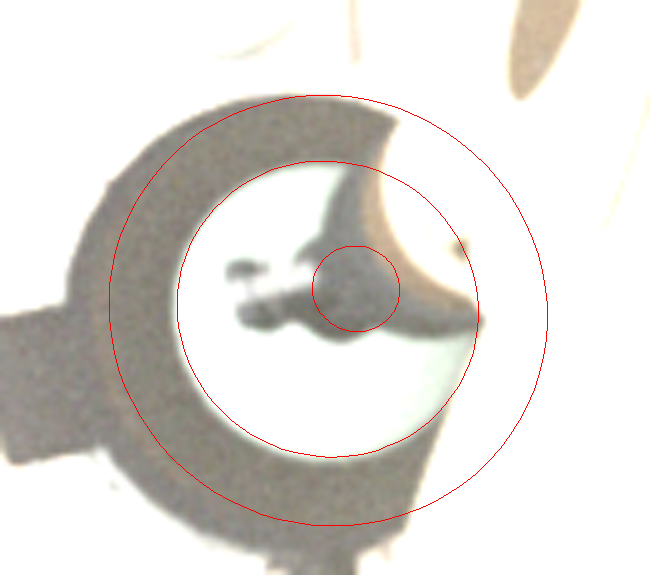

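View pics/h1_ov_scene.png

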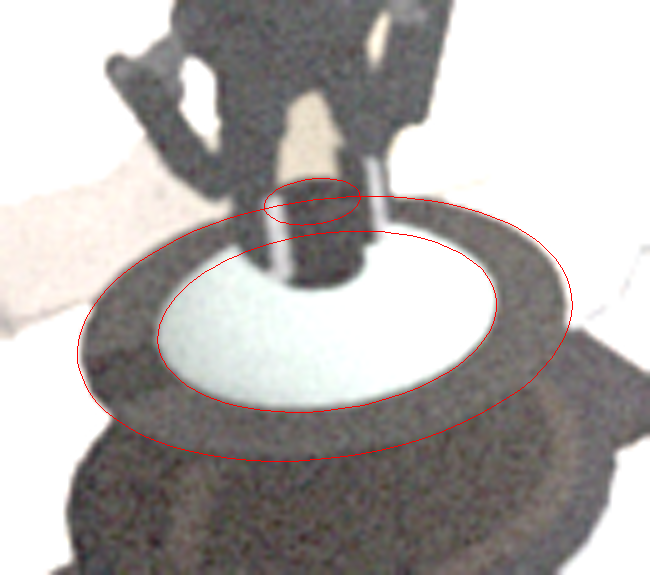

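```bash
python3 - <<'E'
from h import *
plan([.5375,-.1575,.19])
E
```

```text
t 7.4333 p [ 0.5344 -0.1532  0.2214] F [ 0.2  0.4 -3.2] g 0.0343 j6 [-0.28  0.35  0.2   1.42  0.    2.66]
[0.125 0.009 0.02 ] turn [ 0.002 -0.004  0.005]
```

>>> apply_moves(targets=[0,0.005,0.01,0,0,0,0,0.04,0.009,0.02,0,0,0,0,0.08,0.009,0.02,0,0,0,0,0.12,0.009,0.02,0,0,0,0,0.125,0.009,0.02,0,0,0,0,0.125,0.009,0.02,0,0,0,0,0.125,0.009,0.02,0,0,0,0,0.125,0.009,0.02,0,0,0,0])

```text
clock: 8.1
eef_pos: [0.5388, -0.1583, 0.1918]
tool_rot: [0.446, 0.548, -0.446, 0.549]
ft_force: [-0.6, -0.5, -3.1]
grip_width: 0.0343
```

```bash
python3 - <<'E'
from ov import *
p=bot.get_obs()['eef_pos'];print(p)
ov('h2',p[:2],p[2]-.014)
plan([.5375,-.1575,.161])
E
```

```text
[ 0.53884241 -0.15829925  0.19184452]
t 8.2 p [ 0.539  -0.1584  0.1921] F [ 0.1 -0.7 -3.5] g 0.0343 j6 [-0.29  0.37  0.15  1.35 -0.    2.65]
[ 0.124 -0.005 -0.005] turn [ 0.002  0.001 -0.002]
```

View pics/h2_ov_top.png

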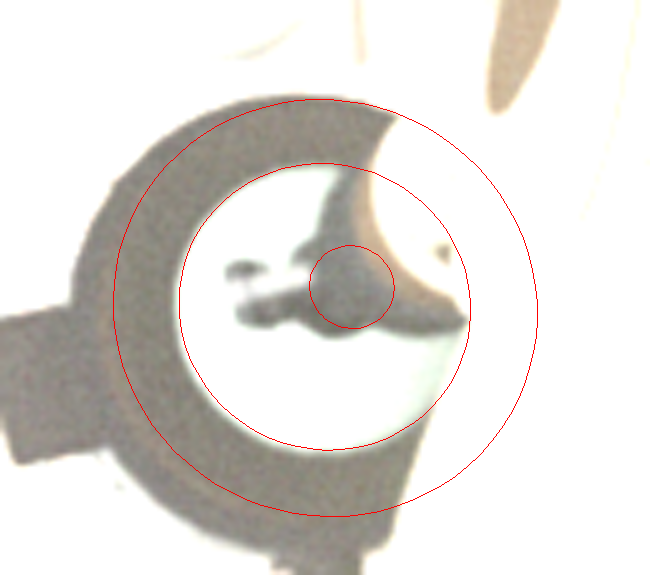

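View pics/h2_ov_scene.png

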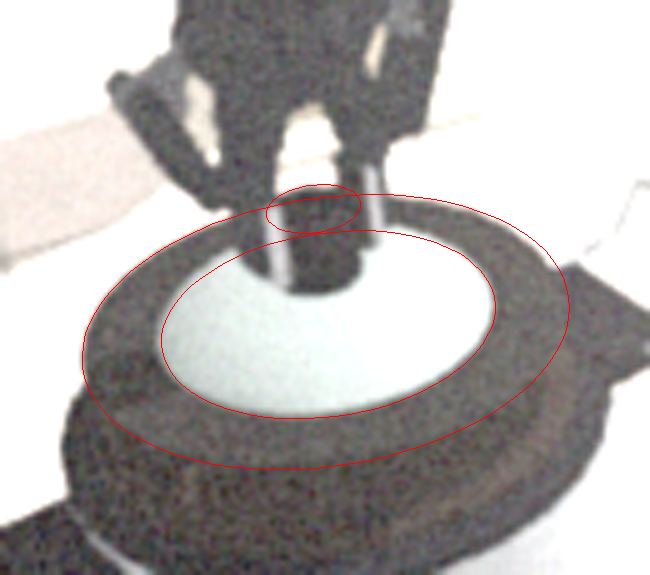

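>>> apply_moves(targets=[0.02,-0.003,-0.002,0,0,0,0,0.04,-0.003,-0.002,0,0,0,0,0.06,-0.003,-0.002,0,0,0,0,0.08,-0.003,-0.002,0,0,0,0,0.1,-0.003,-0.002,0,0,0,0,0.11,-0.003,-0.002,0,0,0,0,0.12,-0.003,-0.002,0,0,0,0,0.125,-0.003,-0.002,0,0,0,0,0.13,-0.003,-0.002,0,0,0,0,0.13,-0.003,-0.002,0,0,0,0])

```text
clock: 9.03
eef_pos: [0.5375, -0.158, 0.1618]
tool_rot: [0.447, 0.548, -0.446, 0.549]
ft_force: [-6.0, 1.5, 10.2]
grip_width: 0.0343
```

```bash
python3 - <<'E'
from ov import *
p=bot.get_obs()['eef_pos'];print(p)
ov('h3',[.5375,-.1575],.147)
plan([.5375,-.1575,.161])
E
```

```text
[ 0.53754819 -0.1579711   0.16175726]
t 9.1333 p [ 0.5376 -0.158   0.1618] F [-4.7  2.7  9.9] g 0.0345 j6 [-0.29  0.38  0.08  1.27  0.    2.65]
[ 0.003  0.    -0.002] turn [ 0.002  0.002 -0.004]
```

View pics/h3_ov_scene.png

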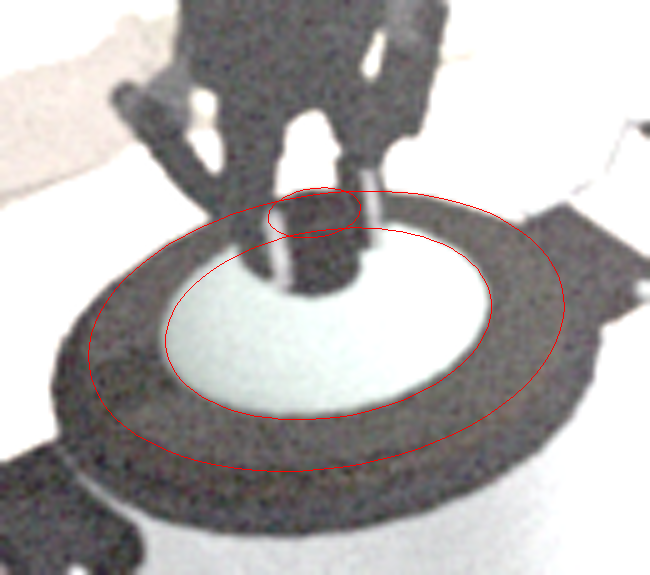

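>>> apply_moves(targets=[0,0,0,0,0,0,0.3,0,0,0,0,0,0,0.6,0,0,0,0,0,0,0.8,0,0,0,0,0,0,0.8,-0.08,0,0,0,0,0,0.8,-0.2,0,0,0,0,0,0.8,-0.32,0,0,0,0,0,0.8,-0.4,0,0,0,0,0,0.8,-0.4,0,0,0,0,0,0.8])

```text
clock: 9.88
eef_pos: [0.5404, -0.1588, 0.2642]
tool_rot: [0.448, 0.545, -0.445, 0.552]
ft_force: [0.8, 0.4, 0.7]
grip_width: 0.0684
```

```bash
python3 - <<'E'
from ov import *
ov('h4',[.5375,-.1575],.147)
b=np.load('pics/h4scene.npy') 
X=cloud('scene',b)
r=np.hypot(X[...,0]-.5375,X[...,1]+.1575)
m=(r>.07)&(r<.094)&(X[...,2]>.14)&(X[...,2]<.185);p=X[m]
s=np.linalg.lstsq(np.c_[p[:,:2]-[.5375,-.1575],np.ones(len(p))],p[:,2],rcond=None)[0];print('plane',s,len(p))
plan()
E
```

```text
plane [-0.00928641 -0.00234594  0.16297736] 1781
t 9.9833 p [ 0.5385 -0.1582  0.2596] F [ 0.1 -0.7 -0.2] g 0.0682 j6 [-0.29  0.35  0.29  1.51 -0.    2.65]
```

View pics/h4_ov_scene.png

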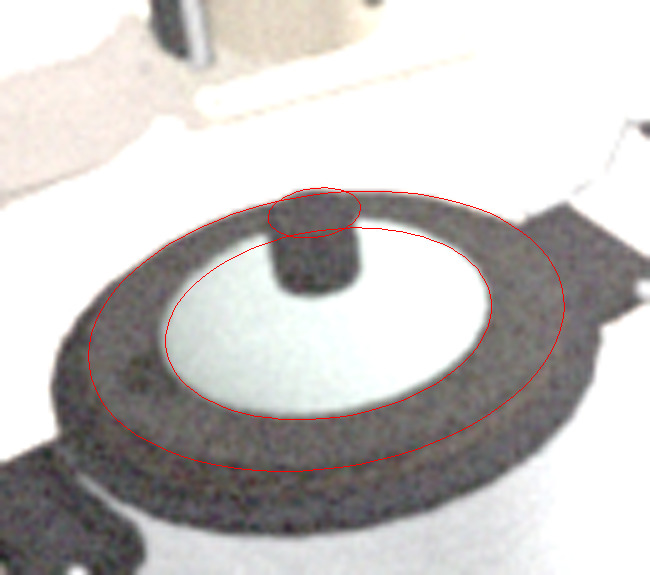

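View pics/h4_ov_top.png

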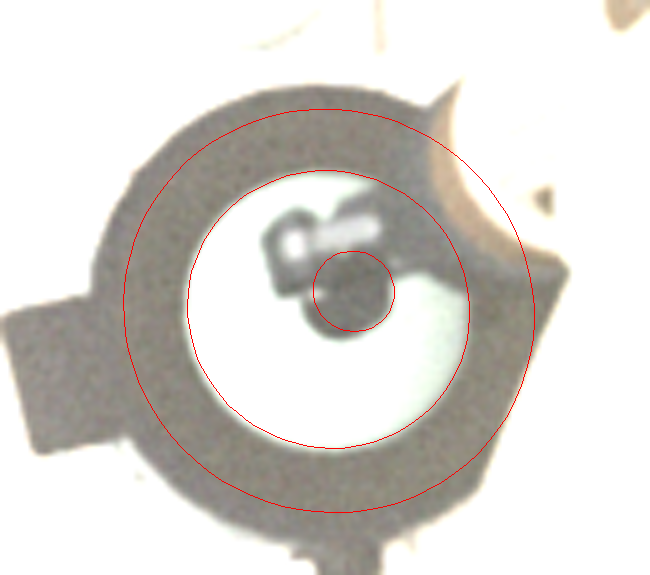

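```bash
cat >> h.py <<'E'
C=np.array([.5375,-.1575])
def bar(side,deg):
    a=np.radians(deg);r=.135+.068*np.cos(a);return np.r_[C+side*r*CY[:2],.130+.068*np.sin(a)]
OFF=np.array([0,0,-.032])
E
python3 - <<'E'
from h import *
b=bar(1,26.5);print(b,b+OFF)
plan(b+[0,0,.04],b+OFF)
E
```

```text
[0.49787956 0.03430618 0.16034145] [0.49787956 0.03430618 0.12834145]
t 9.9833 p [ 0.5385 -0.1582  0.2596] F [ 0.1 -0.7 -0.2] g 0.0682 j6 [-0.29  0.35  0.29  1.51 -0.    2.65]
[ 0.236 -0.003 -0.787] turn [ 0.002  0.002 -0.004]
[ 0.524 -0.003 -0.787] turn [ 0.002  0.002 -0.004]
```

>>> apply_moves(targets=[0,0,-0.1,0,0,0,0.6,0,0,-0.22,0,0,0,0.6,0,0,-0.35,0,0,0,0.6,0,0,-0.48,0,0,0,0.6,0.02,0,-0.62,0,0,0,0.6,0.1,-0.003,-0.73,0,0,0,0.6,0.2,-0.003,-0.785,0,0,0,0.6,0.24,-0.003,-0.787,0,0,0,0.6,0.24,-0.003,-0.787,0,0,0,0.6,0.24,-0.003,-0.787,0,0,0,0.6,0.24,-0.003,-0.787,0,0,0,0.6])

```text
clock: 10.9
eef_pos: [0.4976, 0.0336, 0.1994]
tool_rot: [0.447, 0.548, -0.447, 0.548]
ft_force: [0.6, -0.3, 0.4]
grip_width: 0.051
```

```bash
cat > bv.py <<'E'
from h import *
def bv(f,side,deg):
    b=bar(side,deg);ims=[]
    for n in('scene','top'):
        shot(n,f+n);q=proj(n,b);u0=max(0,int(q[0]-45));v0=max(0,int(q[1]-55))
        a=cv2.imread(f'pics/{f}{n}.png')[v0:v0+95,u0:u0+90].astype(float)
        a=np.clip((a/120)**.8*255,0,255).astype(np.uint8);a=cv2.resize(a,(396,418),interpolation=cv2.INTER_CUBIC)
        e=[tuple(np.int32((proj(n,b+k*np.array([.9793,.2023,0])*.032)-[u0,v0]+.5)*4.4)) for k in(-1,1)]
        cv2.line(a,tuple(map(int,e[0])),tuple(map(int,e[1])),(0,0,255),1)
        e=bot.get_obs()['eef_pos']+[0,0,.026];q=(proj(n,e)-[u0,v0]+.5)*4.4;cv2.circle(a,tuple(map(int,q)),4,(0,255,0),1)
        ims.append(a)
    cv2.imwrite(f'pics/{f}_bv.png',np.hstack(ims))
E
python3 - <<'E'
from bv import *
bv('l1',1,26.5);plan(bar(1,26.5)+OFF)
E
```

```text
t 11.0 p [0.4981 0.0336 0.2   ] F [0.5 0.  0.7] g 0.0511 j6 [ 0.07  0.24 -0.01  1.32 -0.    3.01]
[ 0.287 -0.001 -0.003] turn [-0.001  0.001 -0.004]
```

View pics/l1_bv.png

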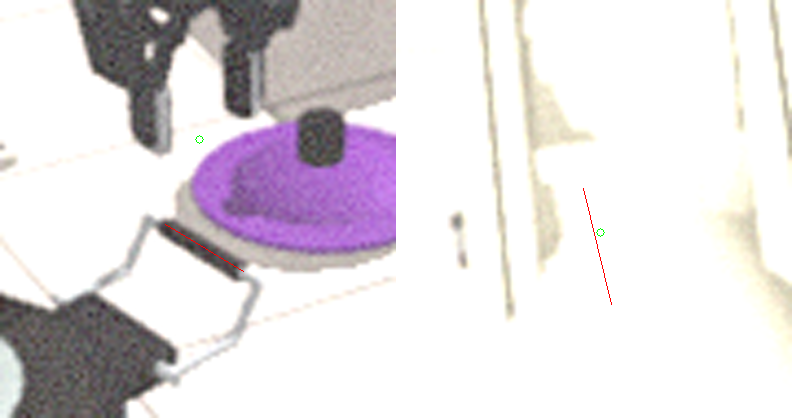

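>>> apply_moves(targets=[0.1,0,-0.003,0,0,0,0.6,0.2,0,-0.003,0,0,0,0.6,0.26,0,-0.003,0,0,0,0.6,0.287,0,-0.003,0,0,0,0.6,0.287,0,-0.003,0,0,0,0.6,0.287,0,-0.003,0,0,0,0,0.287,0,-0.003,0,0,0,0,0.287,0,-0.003,0,0,0,0,0.287,0,-0.003,0,0,0,0,0.287,0,-0.003,0,0,0,0])

```text
clock: 11.83
eef_pos: [0.4982, 0.0343, 0.1281]
tool_rot: [0.447, 0.547, -0.446, 0.55]
ft_force: [3.8, -4.3, -2.2]
grip_width: 0.0091
```

```bash
python3 - <<'E'
from bv import *
bv('l2',1,26.5);plan(*[bar(1,d)+OFF for d in(35,45,55,65,75,85,95,105,115,125,135)])
E
```

```text
t 11.9333 p [0.4982 0.0343 0.1279] F [ 3.2 -4.2 -1. ] g 0.009 j6 [ 0.07  0.29 -0.14  1.14 -0.    3.01]
[-0.036 -0.001  0.021] turn [ 0.001  0.005 -0.005]
[-0.073 -0.001  0.051] turn [ 0.001  0.005 -0.005]
[-0.103 -0.001  0.087] turn [ 0.001  0.005 -0.005]
[-0.127 -0.001  0.129] turn [ 0.001  0.005 -0.005]
[-0.143 -0.001  0.173] turn [ 0.001  0.005 -0.005]
[-0.151 -0.001  0.22 ] turn [ 0.001  0.005 -0.005]
[-0.151 -0.001  0.267] turn [ 0.001  0.005 -0.005]
[-0.142 -0.001  0.314] turn [ 0.001  0.005 -0.005]
[-0.126 -0.001  0.359] turn [ 0.001  0.005 -0.005]
[-0.102 -0.001  0.4  ] turn [ 0.001  0.005 -0.005]
[-0.072 -0.001  0.436] turn [ 0.001  0.005 -0.005]
```

View pics/l2_bv.png

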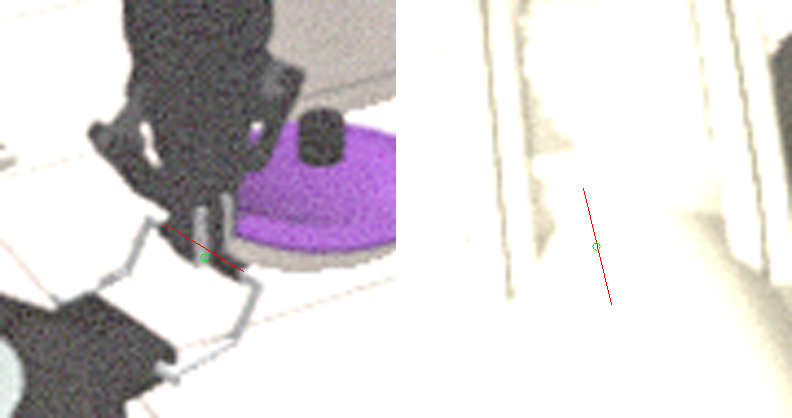

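>>> apply_moves(targets=[-0.036,0,0.021,0,0,0,0,-0.073,0,0.051,0,0,0,0,-0.103,0,0.087,0,0,0,0,-0.127,0,0.129,0,0,0,0,-0.143,0,0.173,0,0,0,0,-0.15,0,0.22,0,0,0,0,-0.15,0,0.22,0,0,0,0])

```text
clock: 12.52
eef_pos: [0.5147, -0.016, 0.1748]
tool_rot: [0.452, 0.545, -0.439, 0.553]
ft_force: [-16.8, 0.8, 37.2]
grip_width: 0.0029
```

```bash
python3 - <<'E'
from bv import *
bv('l3',1,85);plan(*[bar(1,d)+OFF for d in(85,95,105,115,125,135)])
E
```

```text
t 12.6167 p [ 0.5143 -0.0163  0.1753] F [-6.2  4.7 40.6] g 0.0017 j6 [-0.04  0.27 -0.04  1.25  0.01  2.9 ]
[ 0.038 -0.024  0.008] turn [ 0.005 -0.002 -0.041]
[ 0.038 -0.024  0.055] turn [ 0.005 -0.002 -0.041]
[ 0.046 -0.024  0.102] turn [ 0.005 -0.002 -0.041]
[ 0.062 -0.025  0.147] turn [ 0.005 -0.002 -0.041]
[ 0.086 -0.026  0.188] turn [ 0.005 -0.002 -0.041]
[ 0.116 -0.026  0.224] turn [ 0.005 -0.002 -0.041]
```

View pics/l3_bv.png

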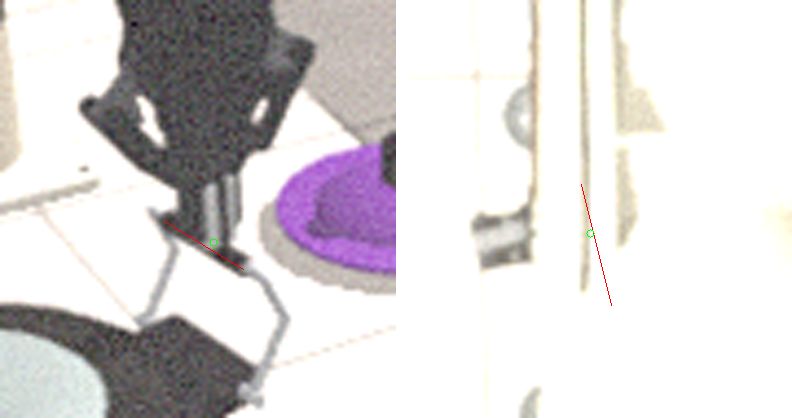

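>>> apply_moves(targets=[-0.08,0,0,0,0,0,0,-0.18,0,0,0,0,0,0,-0.2,0,-0.06,0,0,0,0,-0.2,0,-0.14,0,0,0,0,-0.2,0,-0.18,0,0,0,0,-0.2,0,-0.18,0,0,0,0])

```text
clock: 13.12
eef_pos: [0.4982, 0.0273, 0.2149]
tool_rot: [0.446, 0.55, -0.445, 0.549]
ft_force: [-0.7, 0.2, -0.2]
grip_width: 0.0001
```

```bash
python3 - <<'E'
from bv import *
bv('l4',1,85);plan(*[bar(1,d)+CY*.03+[0,0,-.037] for d in(85,)])
E
```

```text
t 13.2167 p [0.4984 0.0257 0.2144] F [ 0.2 -1.1  0. ] g 0.0002 j6 [ 0.05  0.24  0.02  1.36 -0.    2.99]
[0.215 0.005 0.065] turn [ 0.005 -0.     0.002]
```

View pics/l4_bv.png

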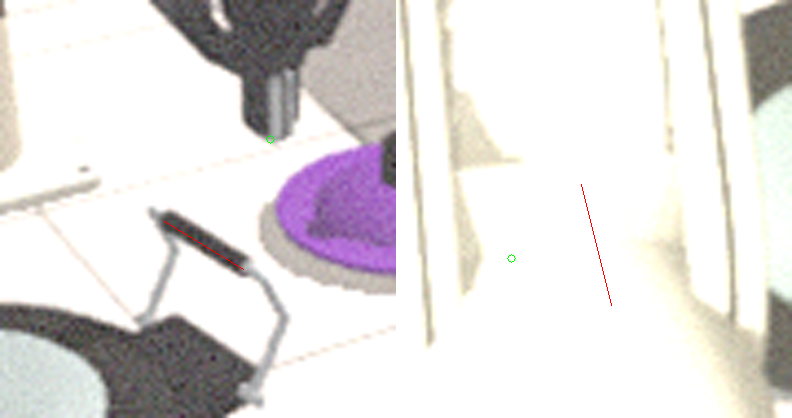

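>>> apply_moves(targets=[0.1,0.005,0,0,0,0,0,0.2,0.005,0,0,0,0,0,0.22,0.005,0,0,0,0,0,0.22,0.005,0.06,0,0,0,0,0.22,0.005,0.12,0,0,0,0,0.215,0.005,0.175,0,0,0,0,0.225,0.005,0.21,0,0,0,0,0.237,0.005,0.242,0,0,0,0,0.255,0.005,0.272,0,0,0,0,0.275,0.005,0.302,0,0,0,0,0.285,0.005,0.315,0,0,0,0,0.285,0.005,0.315,0,0,0,0])

```text
clock: 14.22
eef_pos: [0.5155, -0.0521, 0.1423]
tool_rot: [0.446, 0.549, -0.447, 0.548]
ft_force: [-0.1, 0.9, 0.4]
grip_width: 0.0004
```

```bash
python3 - <<'E'
from bv import *
bv('l5',1,133);plan(*[bar(1,d)+CY*.03+[0,0,-.037] for d in(85,)])
E
```

```text
t 14.3167 p [ 0.5157 -0.0514  0.1431] F [-0.2  0.6  0.6] g -0.0 j6 [-0.1   0.31 -0.06  1.2  -0.    2.84]
[-0.071 -0.    -0.251] turn [ 0.002 -0.     0.002]
```

View pics/l5_bv.png

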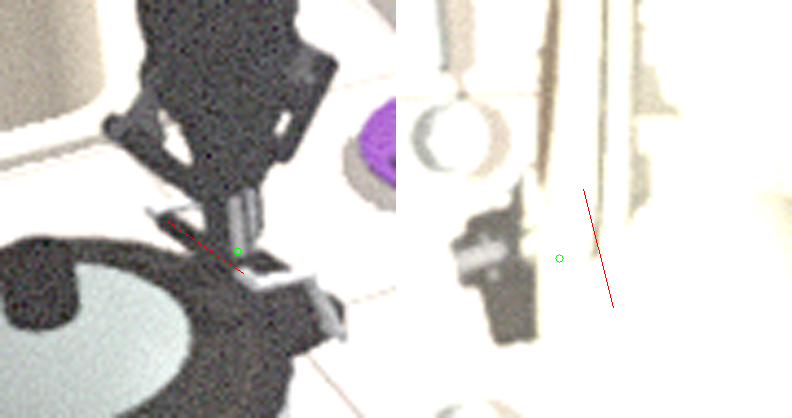

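>>> apply_moves(targets=[-0.12,0,0,0,0,0,0,-0.2,0,0.02,0,0,0,0,-0.2,0,0.1,0,0,0,0,-0.2,0,0.1,0,0,0,0,-0.15,0,0.1,0,0,0,0,-0.1,0,0.1,0,0,0,0,-0.06,0,0.1,0,0,0,0,-0.04,0,0.1,0,0,0,0,-0.02,0,0.1,0,0,0,0,-0.01,0,0.1,0,0,0,0,-0.01,0,0.1,0,0,0,0])

```text
clock: 15.23
eef_pos: [0.5219, -0.0765, 0.1475]
tool_rot: [0.446, 0.547, -0.446, 0.55]
ft_force: [-1.6, -2.9, 8.4]
grip_width: -0.0
```

```bash
python3 - <<'E'
from bv import *
bv('l6',1,147);plan()
E
```

```text
t 15.3333 p [ 0.5219 -0.0765  0.1475] F [-0.8 -4.1  9.6] g -0.0003 j6 [-0.14  0.32 -0.03  1.21 -0.    2.79]
```

View pics/l6_bv.png

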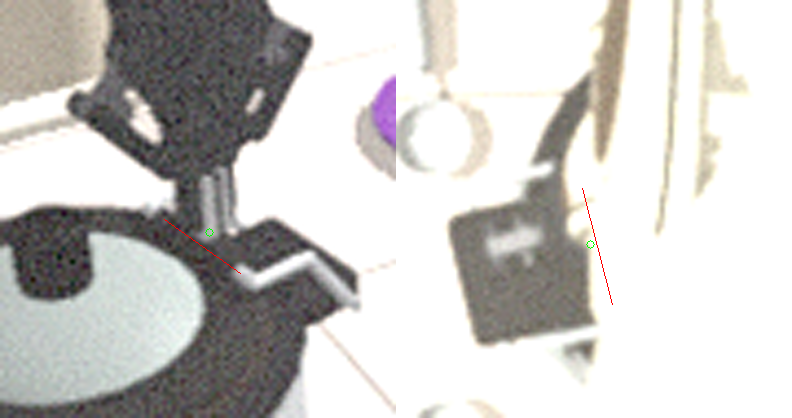

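>>> apply_moves(targets=[0.01,0,0,0,0,0,0,0.02,0,0.003,0,0,0,0,0.02,0,0.003,0,0,0,0,0.02,0,0.003,0,0,0,0])

```text
clock: 15.67
eef_pos: [0.5223, -0.0768, 0.1469]
tool_rot: [0.447, 0.546, -0.445, 0.551]
ft_force: [-9.1, -1.0, 31.3]
grip_width: -0.0002
```

>>> apply_moves(targets=[-0.1,0,0,0,0,0,0,-0.25,0,0,0,0,0,0,-0.4,0,0,0,0,0,0,-0.45,0,0.1,0,0,0,0.3,-0.45,0,0.25,0,0,0,0.6,-0.45,0,0.4,0,0,0,0.6,-0.45,0,0.55,0,0,0,0.6,-0.45,0,0.7,0,0,0,0.6,-0.45,0,0.85,0,0,0,0.6,-0.45,0,0.97,0,0,0,0.6,-0.45,0,1,0,0,0,0.6,-0.45,0,1,0,0,0,0.6])

```text
clock: 16.67
eef_pos: [0.5718, -0.323, 0.2512]
tool_rot: [0.447, 0.549, -0.447, 0.547]
ft_force: [-0.8, 0.5, -1.0]
grip_width: 0.0512
```

```bash
python3 - <<'E'
from bv import *
bv('r1',1,147)
bv('r2',-1,11);b=bar(-1,11);plan(b+[0,0,.03],b+[0,0,-.04])
E
```

```text
t 16.8667 p [ 0.5722 -0.3195  0.2536] F [0.1 0.5 0.1] g 0.0515 j6 [-0.51  0.57  0.62  1.62  0.    2.43]
[ 0.322 -0.005  0.145] turn [ 0.006 -0.002  0.   ]
[ 0.602 -0.005  0.145] turn [ 0.006 -0.002  0.   ]
```

View pics/r1_bv.png

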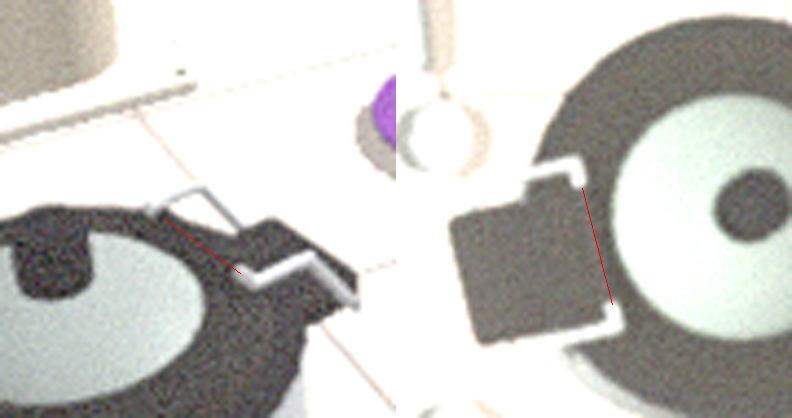

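View pics/r2_bv.png

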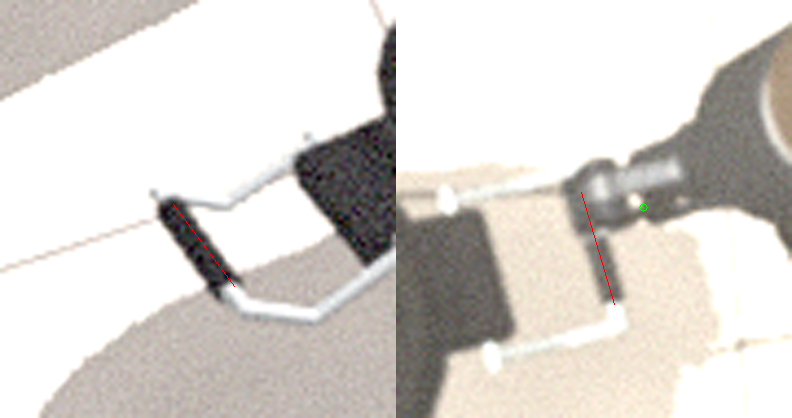

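>>> apply_moves(targets=[0.1,0,0.1,0,0,0,0.6,0.2,-0.004,0.145,0,0,0,0.6,0.3,-0.004,0.145,0,0,0,0.6,0.32,-0.004,0.145,0,0,0,0.6,0.32,-0.004,0.145,0,0,0,0.6,0.32,-0.004,0.145,0,0,0,0.6])

```text
clock: 17.37
eef_pos: [0.5791, -0.3558, 0.1749]
tool_rot: [0.446, 0.549, -0.446, 0.549]
ft_force: [0.4, 0.1, 0.7]
grip_width: 0.0514
```

```bash
python3 - <<'E'
from bv import *
bv('r3',-1,9);b=bar(-1,9);plan(b+[0,0,-.04])
E
```

```text
t 17.4667 p [ 0.5799 -0.3568  0.1764] F [-0.3  0.1  0.2] g 0.0508 j6 [-0.55  0.63  0.52  1.46  0.    2.38]
[ 0.303 -0.006 -0.007] turn [ 0.005  0.006 -0.006]
```

View pics/r3_bv.png

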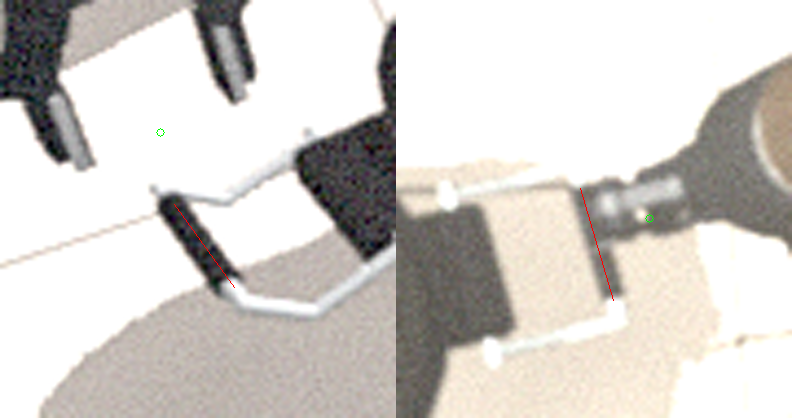

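>>> apply_moves(targets=[0.1,-0.004,-0.002,0,0,0,0.6,0.2,-0.004,-0.002,0,0,0,0.6,0.28,-0.004,-0.002,0,0,0,0.6,0.3,-0.004,-0.002,0,0,0,0.6,0.3,-0.004,-0.002,0,0,0,0.6,0.3,-0.004,-0.002,0,0,0,0,0.3,-0.004,-0.002,0,0,0,0,0.3,-0.004,-0.002,0,0,0,0,0.3,-0.004,-0.002,0,0,0,0,0.3,-0.004,-0.002,0,0,0,0])

```text
clock: 18.3
eef_pos: [0.5785, -0.3569, 0.0999]
tool_rot: [0.447, 0.548, -0.446, 0.549]
ft_force: [0.9, 0.6, 0.9]
grip_width: 0.0101
```

```bash
python3 - <<'E'
from bv import *
bv('r4',-1,9);plan(*[bar(-1,d)+[0,0,-.041] for d in(9,20,30,40,50,60,70,80,88)])
E
```

```text
t 18.4 p [ 0.5785 -0.357   0.0996] F [2.5 0.4 1.1] g 0.0096 j6 [-0.55  0.66  0.37  1.29  0.    2.38]
[-0.     0.001 -0.006] turn [ 0.003  0.003 -0.005]
[-0.051  0.001 -0.019] turn [ 0.003  0.003 -0.005]
[-0.094  0.001 -0.039] turn [ 0.003  0.003 -0.005]
[-0.133  0.001 -0.066] turn [ 0.003  0.003 -0.005]
[-0.166  0.001 -0.1  ] turn [ 0.003  0.003 -0.005]
[-0.193  0.001 -0.138] turn [ 0.003  0.003 -0.005]
[-0.213  0.001 -0.181] turn [ 0.003  0.003 -0.005]
[-0.226  0.001 -0.227] turn [ 0.003  0.003 -0.005]
[-0.23   0.002 -0.265] turn [ 0.003  0.003 -0.005]
```

View pics/r4_bv.png

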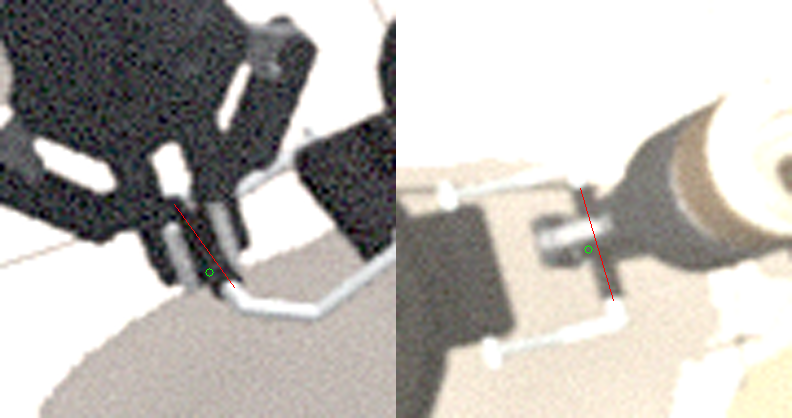

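>>> apply_moves(targets=[-0.025,0,-0.008,0,0,0,0,-0.05,0,-0.017,0,0,0,0,-0.094,0,-0.037,0,0,0,0,-0.133,0,-0.065,0,0,0,0,-0.166,0,-0.1,0,0,0,0,-0.193,0,-0.138,0,0,0,0,-0.213,0,-0.181,0,0,0,0,-0.226,0,-0.227,0,0,0,0,-0.23,0,-0.265,0,0,0,0,-0.23,0,-0.265,0,0,0,0])

```text
clock: 19.23
eef_pos: [0.5667, -0.2976, 0.1639]
tool_rot: [0.445, 0.542, -0.449, 0.554]
ft_force: [-1.7, -6.8, 19.9]
grip_width: 0.0095
```

```bash
python3 - <<'E'
from bv import *
bv('r5',-1,88);plan()
E
```

```text
t 19.3333 p [ 0.5667 -0.2978  0.1639] F [-1.9 -7.  20.2] g 0.0092 j6 [-0.48  0.53  0.32  1.35 -0.01  2.46]
```

View pics/r5_bv.png

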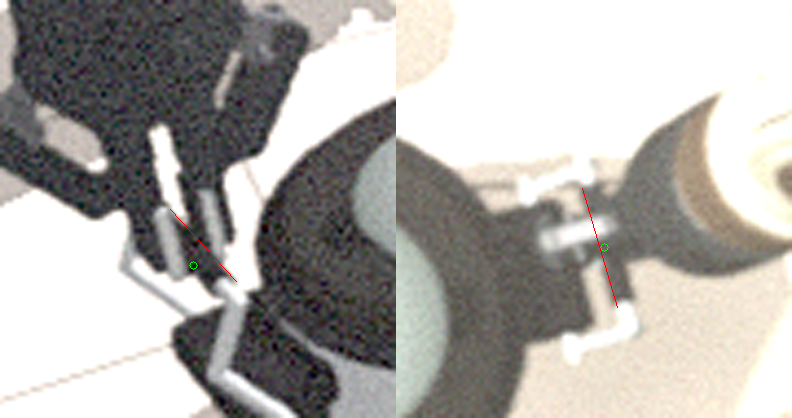

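>>> apply_moves(targets=[-0.024,0,-0.01,0,0,0,0,-0.026,0,-0.04,0,0,0,0,-0.024,0,-0.07,0,0,0,0,-0.012,0,-0.11,0,0,0,0,0.008,0,-0.15,0,0,0,0,0.02,0,-0.17,0,0,0,0,0.02,0,-0.17,0,0,0,0])

```text
clock: 19.92
eef_pos: [0.5573, -0.251, 0.1525]
tool_rot: [0.447, 0.546, -0.446, 0.55]
ft_force: [4.9, -1.4, 2.6]
grip_width: 0.0095
```

```bash
python3 - <<'E'
from bv import *
bv('r6',-1,125);plan()
E
```

```text
t 20.0167 p [ 0.5573 -0.2509  0.1525] F [ 5.1 -0.6  4.2] g 0.0092 j6 [-0.42  0.48  0.22  1.3   0.    2.51]
```

View pics/r6_bv.png

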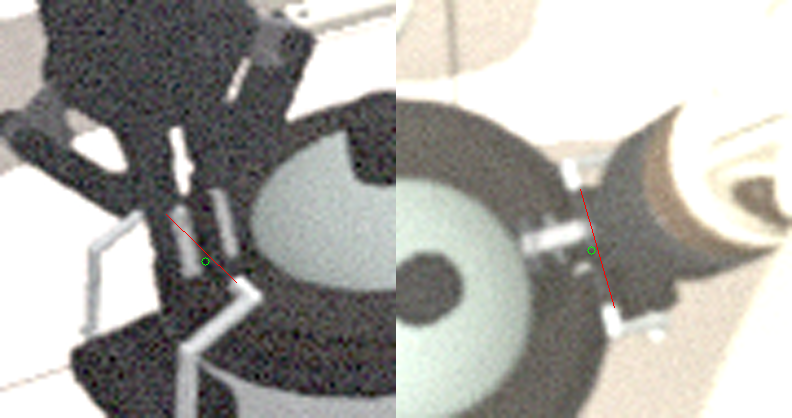

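>>> apply_moves(targets=[0,0,0,0,0,0,0.3,0,0,0,0,0,0,0.3,0,0,0,0,0,0,0.3,-0.1,0,0,0,0,0,0.3,-0.2,0,0,0,0,0,0.3,-0.2,0,-0.03,0,0,0,0,-0.2,0,-0.055,0,0,0,0,-0.2,0,-0.055,0,0,0,0,-0.2,0,-0.055,0,0,0,0])

```text
clock: 20.77
eef_pos: [0.5514, -0.2361, 0.1995]
tool_rot: [0.446, 0.55, -0.446, 0.548]
ft_force: [0.1, -0.8, -0.5]
grip_width: 0.0
```

```bash
python3 - <<'E'
from bv import *
bv('r7',-1,125);b=bar(-1,146);plan(b+[0,0,-.0195],b+[0,0,.005])
E
```

```text
t 20.8667 p [ 0.5517 -0.2365  0.1996] F [ 0.5  0.5 -0.2] g 0.0003 j6 [-0.4   0.45  0.29  1.41 -0.    2.53]
[ 0.204  0.009 -0.006] turn [ 0.003 -0.003  0.005]
[ 0.106  0.008 -0.006] turn [ 0.003 -0.003  0.005]
```

View pics/r7_bv.png

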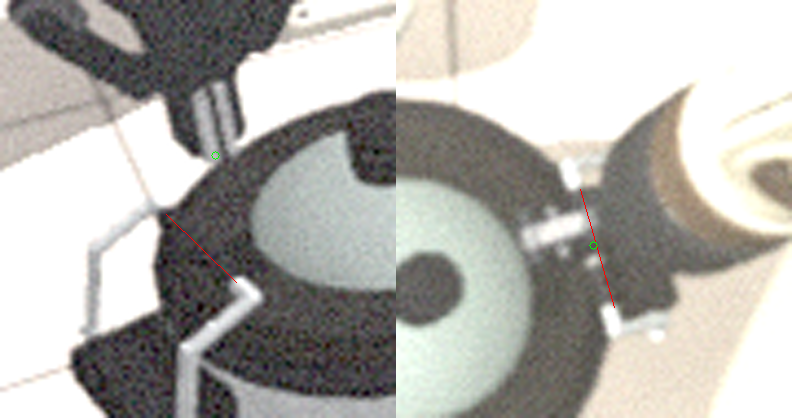

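>>> apply_moves(targets=[0,0.008,0.03,0,0,0,0,0.06,0.008,0.03,0,0,0,0,0.1,0.008,0.03,0,0,0,0,0.13,0.008,0.028,0,0,0,0,0.15,0.008,0.025,0,0,0,0,0.17,0.008,0.02,0,0,0,0,0.185,0.008,0.015,0,0,0,0,0.2,0.008,0.01,0,0,0,0,0.21,0.008,0.005,0,0,0,0,0.22,0.008,0.005,0,0,0,0,0.22,0.008,0.005,0,0,0,0])

```text
clock: 21.78
eef_pos: [0.5522, -0.2285, 0.1477]
tool_rot: [0.449, 0.554, -0.441, 0.545]
ft_force: [-9.9, 21.6, 17.7]
grip_width: 0.0002
```

```bash
python3 - <<'E'
from bv import *
bv('r8',-1,147);plan()
E
```

```text
t 21.8833 p [ 0.5523 -0.2286  0.1477] F [-10.2  21.1  17.2] g -0.0005 j6 [-0.4   0.47  0.19  1.3   0.01  2.53]
```

View pics/r8_bv.png

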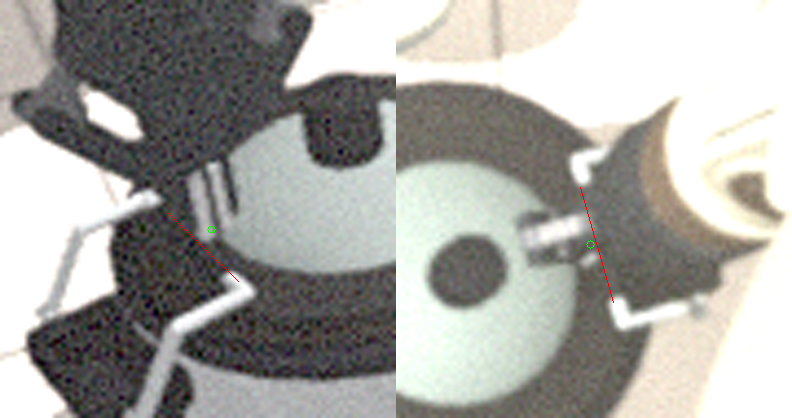

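>>> apply_moves(targets=[-0.1,0,-0.01,0,0,0,0,-0.22,0,0,0,0,0,0,-0.25,0,0.1,0,0,0,0,-0.25,0,0.22,0,0,0,0,-0.25,0,0.22,0,0,0,0,-0.25,0,0.22,0,0,0,0])

```text
clock: 22.38
eef_pos: [0.5658, -0.2928, 0.2077]
tool_rot: [0.447, 0.548, -0.447, 0.548]
ft_force: [-0.5, 0.7, -0.7]
grip_width: -0.0002
```

```bash
python3 - <<'E'
from bv import *
bv('r9',-1,135)
def at(r,z): return np.r_[C-CY[:2]*r,z]
plan(at(.13,.146),at(.104,.142),at(.08,.2),at(.08,.147))
E
```

```text
t 22.4833 p [ 0.5655 -0.2911  0.2076] F [-0.4 -0.2  0. ] g -0.0002 j6 [-0.48  0.52  0.43  1.48  0.    2.46]
[ 0.247 -0.001 -0.026] turn [ 0.002 -0.003  0.002]
[ 0.263 -0.001 -0.13 ] turn [ 0.002 -0.003  0.002]
[ 0.031 -0.001 -0.226] turn [ 0.002 -0.003  0.002]
[ 0.243 -0.001 -0.226] turn [ 0.002 -0.003  0.002]
```

View pics/r9_bv.png

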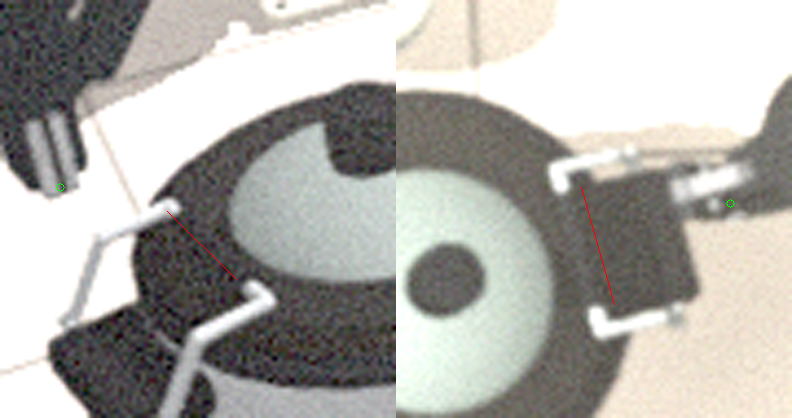

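```bash
python3 - <<'E'
from h import *
for n in('scene','top'):
    a=cv2.imread(f'pics/r9{n}.png');b=bar(-1,141);q=proj(n,b).astype(int);u0,v0=q[0]-35,q[1]-32
    a=a[v0:v0+64,u0:u0+70].astype(float);a=np.clip((a/70)**.6*255,0,255).astype(np.uint8);a=cv2.resize(a,None,fx=8,fy=8,interpolation=cv2.INTER_CUBIC)
    for d,c in((135,(0,0,255)),(141,(0,255,255)),(147,(0,255,0))):
        e=[tuple(map(int,(proj(n,bar(-1,d)+k*np.array([.9793,.2023,0])*.032)-[u0,v0]+.5)*8)) for k in(-1,1)]
        cv2.line(a,e[0],e[1],c,1)
    cv2.imwrite(f'pics/rr_{n}.png',a)
E
```

```text
(no output)
```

View pics/rr_scene.png

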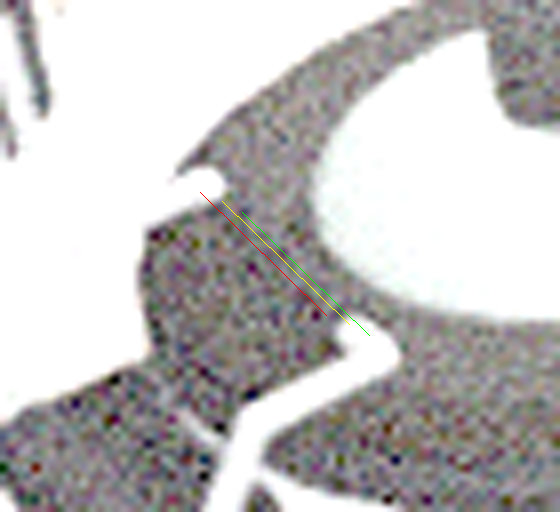

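View pics/rr_top.png

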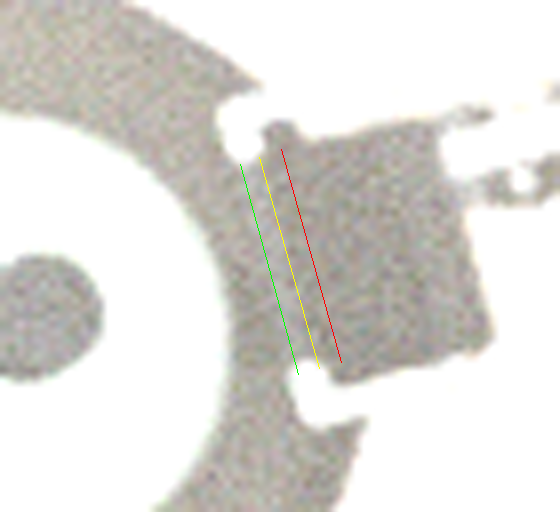

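>>> apply_moves(targets=[-0.02,0,-0.1,0,0,0,0,0.03,0,-0.21,0,0,0,0,0.03,0,-0.21,0,0,0,0,0.1,0,-0.21,0,0,0,0,0.17,0,-0.21,0,0,0,0,0.21,0,-0.21,0,0,0,0,0.23,0,-0.21,0,0,0,0,0.24,0,-0.21,0,0,0,0,0.25,0,-0.21,0,0,0,0,0.25,0,-0.21,0,0,0,0])

```text
clock: 23.32
eef_pos: [0.5552, -0.2397, 0.1477]
tool_rot: [0.446, 0.548, -0.446, 0.549]
ft_force: [-1.0, 1.8, 2.6]
grip_width: 0.0001
```

```bash
python3 - <<'E'
from bv import *
bv('r10',-1,147);plan();p=bot.get_obs()['eef_pos'];print('r',-(p[:2]-C)@CY[:2])
E
```

```text
t 23.4167 p [ 0.5555 -0.2399  0.1477] F [-3.3  2.9  6.1] g -0.0003 j6 [-0.41  0.48  0.2   1.29  0.    2.53]
r 0.08433545393251275
```

View pics/r10_bv.png

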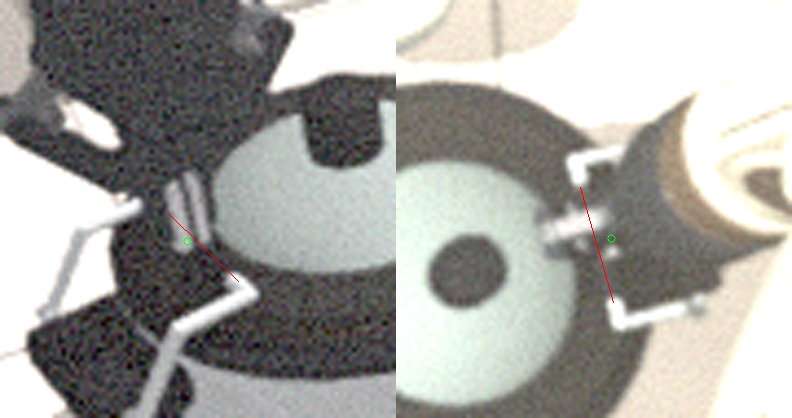

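Contact on the bar from above; press a bit more.

>>> apply_moves(targets=[0.01,0,0,0,0,0,0,0.02,0,0,0,0,0,0,0.025,0,0,0,0,0,0,0.025,0,0,0,0,0,0])

```text
clock: 23.75
eef_pos: [0.5557, -0.2399, 0.1471]
tool_rot: [0.447, 0.547, -0.445, 0.55]
ft_force: [-11.2, 6.1, 28.8]
grip_width: -0.0
```

Firm stop at the same height (0.147) as the left side. Retreat and check.

>>> apply_moves(targets=[-0.1,0,0,0,0,0,0,-0.25,0,0,0,0,0,0,-0.4,0,0,0,0,0,0,-0.5,0,0.1,0,0,0,0,-0.5,-0.12,0.22,0,0,0,0,-0.5,-0.25,0.34,0,0,0,0,-0.5,-0.4,0.4,0,0,0,0,-0.5,-0.55,0.4,0,0,0,0,-0.5,-0.7,0.4,0,0,0,0,-0.5,-0.8,0.4,0,0,0,0,-0.5,-0.8,0.4,0,0,0,0,-0.5,-0.8,0.4,0,0,0,0])

```text
clock: 24.75
eef_pos: [0.379, -0.3798, 0.2659]
tool_rot: [0.447, 0.547, -0.447, 0.549]
ft_force: [-0.1, -0.1, 0.1]
grip_width: 0.0
```

```bash
python3 - <<'E'
from ov import *
ov('e',[.5375,-.1575],.147)
for side in(1,-1):
  ims=[]
  for n in('scene','top'):
    a=cv2.imread(f'pics/e{n}.png');q=proj(n,bar(side,141)).astype(int);u0,v0=q[0]-25,q[1]-25
    a=a[v0:v0+50,u0:u0+50].astype(float);a=np.clip((a/70)**.6*255,0,255).astype(np.uint8);a=cv2.resize(a,None,fx=8,fy=8,interpolation=cv2.INTER_CUBIC)
    for d,c in((141,(0,255,255)),(147,(0,255,0))):
        e=[tuple(map(int,(proj(n,bar(side,d)+k*np.array([.9793,.2023,0])*.032)-[u0,v0]+.5)*8)) for k in(-1,1)]
        cv2.line(a,e[0],e[1],c,1)
    ims.append(a)
  cv2.imwrite(f'pics/e_{side}.png',np.hstack(ims))
  for n in('scene','top'):
    X=cloud(n,np.load(f'pics/e{n}.npy'));d=X-np.r_[C,0];rad=side*(d@CY);t=d@np.array([.9793,.2023,0])
    m=(abs(t)<.028)&(rad>.066)&(rad<.094)&(X[...,2]>.166);print(side,n,m.sum(),'r',np.median(rad[m]).round(4),'z90',np.percentile(X[m][:,2],90).round(4))
for n in('scene','top'):
    X=cloud(n,np.load(f'pics/e{n}.npy'));d=X-np.r_[C,0];r=np.hypot(d[...,0],d[...,1]);t=d@np.array([.9793,.2023,0])
    m=(r>.07)&(r<.094)&(abs(t)>.05)&(X[...,2]>.14)&(X[...,2]<.185);p=X[m]
    print(n,np.linalg.lstsq(np.c_[p[:,:2]-C,np.ones(len(p))],p[:,2],rcond=None)[0])
plan()
E
```

```text
1 scene 101 r 0.0722 z90 0.1755
1 top 126 r 0.0802 z90 0.1755
-1 scene 128 r 0.0836 z90 0.1756
-1 top 133 r 0.0758 z90 0.1758
scene [-0.00739148 -0.0032078   0.16278389]
top [ 0.0010348  -0.00149674  0.1623808 ]
t 24.85 p [ 0.3807 -0.3791  0.2652] F [ 0.4 -0.1  0.4] g 0.0003 j6 [-0.78  0.3   0.24  1.51  0.    2.15]
```

View pics/e_1.png

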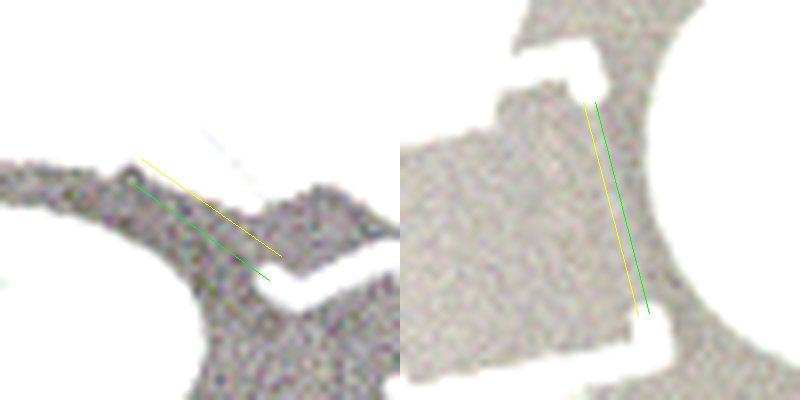

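View pics/e_-1.png

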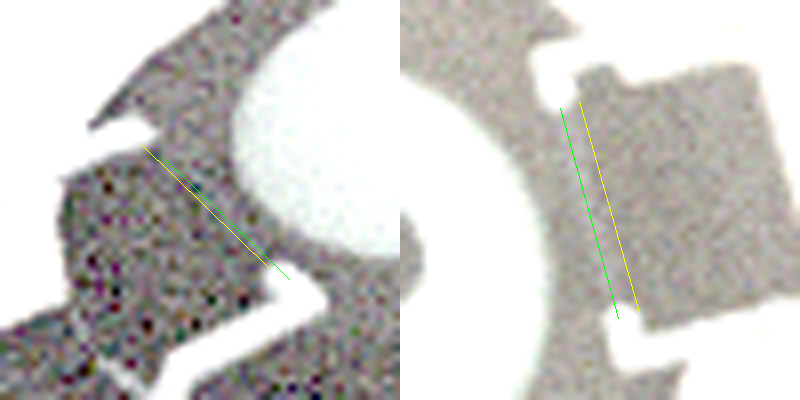

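View pics/e_ov_top.png

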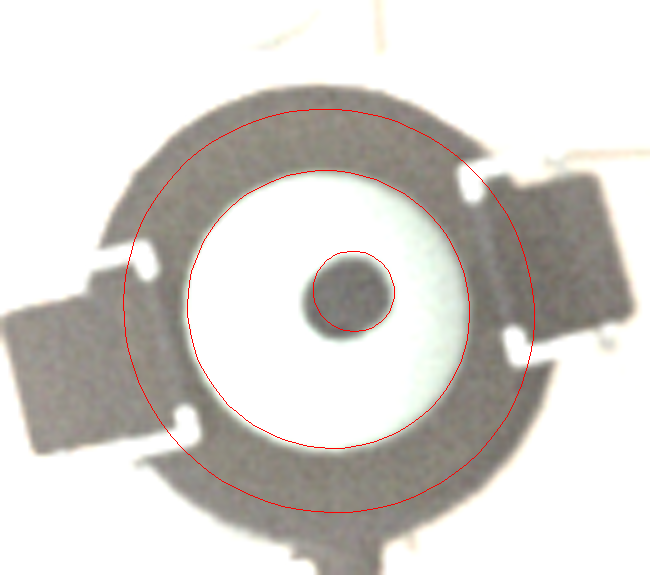

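View pics/escene.png

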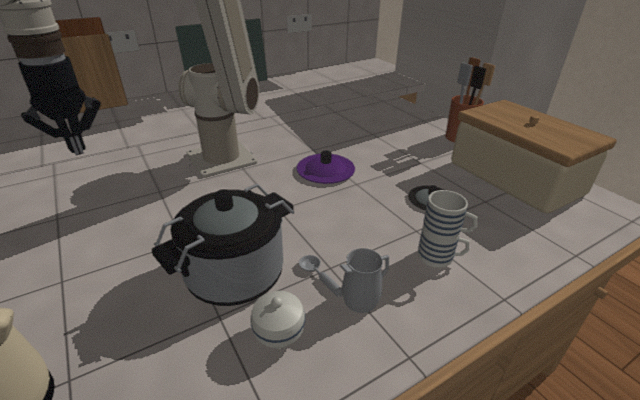

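```bash
python3 - <<'E'
from h import *
print(bot.job_done())
E
```

```text
the job is handed in; nothing more can be done
None
```

The lid is seated on the crock, both clips are pressed home, and the job is handed in at about 25 s on the clock. No verdict was reported, so success rests on the checks below.

**What I did:** I picked up the larger non-purple lid by its knob, lowered it onto the crock and let go. I then swung each clip up and over and pressed its bar down until it stopped. Both stopped at the same tool height, at about 29–31 N.

**Last checks:**
- **Lid:** it sits level within about 0.01 rad. Its outline matches the crock's measured centre within about 1 mm. The flange top measured 0.1625 m, against 0.161 m expected, which is within the calibration.
- **Clips:** both bars lie on the predicted shut line in both views. Their tops measure about 13 mm above the flange, where 12 mm is expected.
- **Rest of the scene:** the mugs, jug, sugar bowl and spoons look unmoved by eye, and the arm stands clear with no force reading.

**What disagreed or went wrong:**
- The real fingertips end about 26 mm short of the reported TCP. My first knob grasp therefore closed on top of the knob at about 12 N. I corrected for this afterwards.
- The left bar slipped out of the grip partway. The fingers then pressed down on it with up to about 41 N before I lifted off. I finished that clip by pushing it over and pressing from above.
- My first press on the right bar slid off on the inner side of it (about 29 N in all). I pressed it again from above.

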